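Clamp a seatpost in the trimming jig

ROBOT

A 6-joint arm with a two-finger parallel gripper is mounted at the origin on the work surface. World frame = base frame: x ahead of the robot, y to its left, z up, the work surface at z = 0. Lengths are in m, angles in rad, forces in N, time in s.
With the tool pointing down it reaches from about 0.4 to 0.825 m from the base axis. Payload 7 kg.
Tool frame: the origin (TCP) lies between the finger pads; the fingertips stand 25 mm ahead of it and the grasp point (between the pads) lies 6 mm ahead of it (arm.tip_extent is the z of the fingertips in the tool frame, in m); z points along the fingers, x is the direction in which the jaws open and shut, and the axes are right-handed (so a half turn about z gives the same grasp; the last joint's range is limited). The gripper opens to 88 mm and grips with 3 to 60 N. Pads are 19 mm wide; open, the fingers measure 130 mm over their backs; the gripper's body (78 mm by 193 mm) begins 47 mm behind the grasp point.
Start: joints at [1.439, 0.359, 0.012, 0, -1.224, -0.288], TCP at [0.275, 0.616, 0.252] pointing down, gripper open.
Joint ranges: [-3.07, 3.07], [-1.43, 2.12], [-1.02, 1.25], [-3.03, 1.67], [-3.05, -0], [-3.03, 3.03]. Speed limits (rad/s): [2.39, 2.39, 3.01, 3.14, 3.14, 3.14].

INTERFACE

Orientations are given as [roll, pitch, yaw] about the fixed x, y, z axes, in that order (R = Rz(yaw) Ry(pitch) Rx(roll)).
In Python, from station import monitor, grab_frame, job_done, arm gives the robot as it stands.
- The arm moves only by the shell command python3 -m jog 'ROWS' [FORCE]. ROWS is JSON, a list that holds one entry, the list of rows, each a list of 7 numbers: the shift along the world's x, y, z in m, then the turn, a rotation vector about the world's x, y, z in rad, then the opening, from 0 (shut) to 1 (fully open). In form: [[[dx, dy, dz, ax, ay, az, claw], ...]]. A call has 1 to 20 rows; each row shifts and turns the commanded pose from where the row before left it; what a row does not reach is not made up. A row lasts 1/8 s, in which the tool goes at most 62.5 mm and 10.7 degrees, less where a joint would pass 70% of its speed; a pose out of reach is approached as far as the arm can. A call is refused whole if a number of a shift passes 0.0625 or a number of a turn 0.188, either way. A call with a gripper value outside its range is refused whole. The fingers move at their own pace and stop on an object; FORCE is the grip in N (left out, the last holds). Time passes only in rows, so rows that do not move let the fingers close. It gives the time, the measured TCP pose, the force and the opening at its end, in the units of the state.
- monitor.get_state(): the state, without advancing time (a new reading comes with each control period).
- grab_frame(name): name is "scene" or "top" or "wrist"; returns a dict with "pixels" (400x640x3 uint8, red, green, blue), "K" (3x3 intrinsics, pixels), "k1" (the pictures are not rectified: a ray, as slopes to the right and down, at radius r is drawn at 1 + k1 r^2 times it, then the intrinsics apply), "view" (4x4, takes a point from world to camera coordinates); the wrist camera has in their place "hand_eye" (4x4, takes a point from camera to tool coordinates, whose origin is the TCP and whose axes are the tool frame's). Camera axes: x right, y down, z forward; pixel columns grow to the right and rows downward; lengths in m; the calibration is good to about 2 mm. A picture is of the moment at which its call begins: read the wrist's pose just before it. There is no depth.
- job_done(): hands the job in, once; it reports no verdict.
The state is a dict: "t": time; "q": joint angles; "qd": joint speeds; "joint_efforts": joint torques, N m; "eef_pos": TCP position; "ee_rot": TCP orientation; "force": force on the tool from outside, world axes, zero at the start; "moment": the same for the moment, N m; "width": finger opening in m.
Only numpy, scipy, OpenCV 4.12 (cv2) and the standard library are available. Lean on these libraries where they do the work, as an engineer would, in place of code of your own. Each camera call takes 0.05 s, during which the arm holds its last target.

TASK

The seatpost in the trimming jig is ready to be cut: clamp it. Take the aluminium cap with the blue grip block out of the plywood rack, where it stands on end, and lower it, block up, gently and level over both steel dowel pins until it lies fully home on the white V-block. Only then throw the red toggle handle outward and down past its dead centre so that the clamp locks on the cap and stays locked when you let go. Do not drop the cap onto the pins, do not shift the seatpost, and leave the other things on the bench and in the rack as they are.

Things in the scene. Friction and masses are not known exactly. Their poses are not given: they have to be found in the camera images.
- cap_mid (a point): Plate centre of the loose aluminium cap, 110 (x) x 50 (y) x 12 mm (z), 0.26 kg, 6 mm above its underside. z points out of the top face, which carries the blue block. Two 11.5 mm through bores at x = -40 and 40 mm. Starts standing on a short end in the rack, x up, z to the rack's front, top edge 122 mm above the bench. Fits the pins either way round.
- cap_boss (a point): Centre of the cap's blue grip block, 30 (x) x 26 (y) x 26 mm (z), standing on the middle of the plate's top face: 19 mm from cap_mid along z; axes as cap_mid. With the cap flat on the bench this point is 25 mm above the bench.
- jig_seat (a point): Middle of the flat top, 48.4 mm above the bench, of the white V-block (72 x 110 mm) of the fixed jig. x runs along the seatpost, away from the robot, y along the line of pins, z up. The cap's underside belongs here (0 to 1 mm above), its long axis along y. Steel saw guide at x = -65 to -76 mm, 14 mm higher than this point; clamp at the -y end, pivot at y = -90 mm, 49 mm higher.
- pin_a (a point): Tip of the +y dowel pin: steel, 10 mm diameter, standing 18 mm out of the V-block's top, its last 7 mm tapered to 5 mm. 40 mm from jig_seat along the jig's y.
- pin_b (a point): Tip of the -y dowel pin, the same, 40 mm from jig_seat along the jig's -y. Under the V-block and clamp the jig has an aluminium base plate, 10 mm thick, fixed to the bench, from x = -88 to 158 mm and y = -153 to 73 mm about jig_seat.
- toggle_arm (a joint): Steel hold-down arm of the toggle clamp, 90 mm from pivot to rubber-tipped spindle, moved by the handle through a link, in the jig's y-z plane. 0 = open as at the start (standing up, leaning 15 deg away from the cap, top 195 mm above the bench); about 1.75 = nearly level, pressing on the top of the grip block of a seated cap.
- toggle_handle (a joint): Angle between red handle and arm: 0 = open as at the start, 2.68 = thrown against its stop on a seated cap. Dead centre is at 2.63; beyond it the clamp is locked and stays so. Slight friction holds it open; a knock in passing would move it.
- handle_grip (a point): Axis of the red round handle (16 mm thick, 104 mm long), 33 mm from its free end, in the jig's plane x = 0. Open: leans 37 deg outward (to -y) from upright; point 170 mm above the bench, y = -150 mm from jig_seat. Thrown: level, 100 mm up, y = -207 mm. Between, an arc of radius 105 mm about y = -88 mm, 86 mm up (open), shifting to y = -102 mm, 98 mm up (thrown). Takes 2 to 5 N.
- post_mid (a point): On the axis of the black seatpost, a 27.2 mm tube lying loose in the V-block along the jig's x, its top level with the block's top; the tube runs from 150 mm nearer the robot to 130 mm beyond this point, then a clamp head. 0.26 kg.
- rack: Plywood rack fixed to the bench, 110 x 124 mm, 40 mm high, with two cross slots 15 mm wide, floor 12 mm above the bench. Origin on the bench below the back face of the cap, which stands in the rear slot; the front (its -x) looks across the bench, roughly towards the jig (world -y).
- blank_mid (a point): Centre of a small black plastic plate 66 x 50 x 12 mm standing in the front slot of the rack, 62 mm in front of the cap, top 78 mm above the bench. Leave it.
- saw_mid (a point): Middle of a hacksaw lying on the bench, blue bow frame about 300 x 100 mm, 16 mm high. Leave it.
- oil_mid (a point): Middle of a small oil bottle standing on the bench, 48 mm diameter, 130 mm high. Leave it.
There are look-alikes about, which are no part of the job. What is shaped like the part that bears cap_mid but orange is not meant.

How it is judged:
On the way:
1. the cap lies fully home and level over both pins on the V-block, with the clamp still open (z of cap_mid in the frame of jig_seat between 0.003 and 0.0085 m and horizontal distance between cap_mid and jig_seat below 0.003 m and angle between the x axis of cap_mid and the y axis of jig_seat, either way round below 0.05 rad and angle between cap_mid's own z axis and vertical below 0.04 rad and value of joint toggle_arm below 0.6 rad), for 0.2 s.
At the end, for the whole second after the job is handed in: Cap home over both pins: within 3 mm of jig_seat, level within 0.04 rad, in line with the pins within 0.05 rad, underside at most 2.5 mm above the block; toggle_arm above 1.7, toggle_handle above 2.65, arm pressing on the cap (over 4 N); seatpost within 10 mm of where it lay; all at rest (z of cap_mid in the frame of jig_seat between 0.003 and 0.0085 m and horizontal distance between cap_mid and jig_seat below 0.003 m and angle between the x axis of cap_mid and the y axis of jig_seat, either way round below 0.05 rad and angle between cap_mid's own z axis and vertical below 0.04 rad and value of joint toggle_arm above 1.7 rad and value of joint toggle_handle above 2.65 rad and contact force between toggle_arm and cap above 4 N and distance of post_mid from where it was at the start of the episode below 0.01 m and linear speed of cap below 0.01 m/s and velocity of joint toggle_arm below 0.05 rad/s); the robot touches nothing.
It fails at once if the cap goes crooked onto the pins: tilted more than 0.15 rad with its plate below the pin tips and within 30 mm of its place (horizontal distance between cap_mid and jig_seat below 0.03 m and z of cap_mid in the frame of jig_seat below 0.02 m and angle between cap_mid's own z axis and vertical above 0.15 rad).
It fails at once if the cap is dropped onto the pins: moving faster than 0.35 m/s with its plate below the pin tips and within 30 mm of its place (horizontal distance between cap_mid and jig_seat below 0.03 m and z of cap_mid in the frame of jig_seat below 0.02 m and linear speed of cap above 0.35 m/s).
It fails at once if the seatpost is shifted by more than 15 mm (distance of post_mid from where it was at the start of the episode above 0.015 m).
It fails at once if the hacksaw, the oil bottle or the black plate in the rack is shifted by more than 25 mm (distance of any of saw_mid, oil_mid, blank_mid from where it was at the start of the episode above 0.025 m).
It also fails if it takes over 70 s, if anything falls off the work surface, if the arm or the gripper's body presses on something with over 40 N, if the wrist force passes 120 N, or if a joint passes its speed limit or range.

## Working session

There is one attempt and no reset: what is moved stays moved. The work goes in short steps, Python scripts to look and compute and a shell command to move; the robot and the scene stay as the last step left them, time stands still between calls to the robot, and variables do not carry over. Pictures are saved under pics/ and viewed, and the job is handed in when it is done.

```bash
ls -la; mkdir -p pics
cat > h.py <<'E'
import numpy as np, cv2, json
from station import monitor, grab_frame, job_done, arm
from scipy.spatial.transform import Rotation as R
def Rm(rpy): return R.from_euler('xyz',rpy).as_matrix()
def cam(name):
    s=monitor.get_state(); f=grab_frame(name)
    K=np.array(f['K']);k1=f['k1']
    if name=='wrist':
        T=np.eye(4);T[:3,:3]=Rm(s['ee_rot']);T[:3,3]=s['eef_pos']
        C=T@np.array(f['hand_eye'])
    else: C=np.linalg.inv(np.array(f['view']))
    return dict(im=np.array(f['pixels']),K=K.tolist(),k1=float(k1),C=C.tolist())
def save(name,fn):
    d=cam(name); cv2.imwrite(f'pics/{fn}.png',d['im'][:,:,::-1]); json.dump({k:d[k] for k in('K','k1','C')},open(f'pics/{fn}.json','w'))
def ld(fn): 
    d=json.load(open(f'pics/{fn}.json')); return np.array(d['K']),d['k1'],np.array(d['C'])
def ray(fn,u,v):
    K,k1,C=ld(fn)
    d=np.linalg.solve(K,[u,v,1.])[:2]; p=d.copy()
    for _ in range(50): p=d/(1+k1*(p@p))
    return C[:3,3],C[:3,:3]@np.array([p[0],p[1],1.])
def onz(fn,u,v,z):
    o,d=ray(fn,u,v); return o+d*(z-o[2])/d[2]
def proj(fn,P):
    K,k1,C=ld(fn); p=C[:3,:3].T@(np.asarray(P)-C[:3,3]); q=p[:2]/p[2]; q=q*(1+k1*(q@q))
    return (K@[q[0],q[1],1])[:2]
def tri(*obs):
    A=np.zeros((3,3));b=np.zeros(3);L=[]
    for fn,u,v in obs:
        o,d=ray(fn,u,v);d=d/np.linalg.norm(d);M=np.eye(3)-np.outer(d,d);A+=M;b+=M@o;L.append((M,o))
    x=np.linalg.solve(A,b); return x,[float(np.linalg.norm(M@(x-o))) for M,o in L]
def crop(fn,x0,y0,x1,y1,s,out):
    im=cv2.imread(f'pics/{fn}.png')[y0:y1,x0:x1]; cv2.imwrite(f'pics/{out}.png',cv2.resize(im,None,fx=s,fy=s,interpolation=cv2.INTER_CUBIC))
E
python3 - <<'E'
from h import *
for n in('scene','top','wrist'): save(n,n+'0'); K,k,C=ld(n+'0'); print(n,K[0,0],k,C[:3,3].round(3),C[:3,2].round(3))
s=monitor.get_state();print(s)
print([a for a in dir(arm) if a[0]!='_'], arm.tip_extent)
E
```

```text
total 12
drwxr-xr-x  3 agent agent 4096 Dec  6 13:11 .
drwxr-xr-x 23 root  root  4096 Dec  6 13:11 ..
drwxr-xr-x  2 agent agent 4096 Dec  6 13:11 pics
scene 456.7316096168396 0.013005070052789336 [0.896 0.522 1.072] [-0.24  -0.457 -0.856]
top 469.2282896737562 -0.10433514647009932 [0.396 0.032 1.357] [ 0.182 -0.009 -0.983]
wrist 351.4363786982937 -0.06515751748036121 [0.338 0.588 0.384] [-0.235  0.104 -0.966]
{'t': 0.15, 'q': array([ 1.43911406e+00,  3.59227962e-01,  1.12998051e-02, -2.48767516e-04,
       -1.22407133e+00, -2.88129987e-01]), 'qd': array([-0.00019865, -0.00182934,  0.00244719,  0.00104956, -0.00094132,
       -0.00055019]), 'joint_efforts': array([-2.40793896e-03, -5.83270240e+01,  2.93288845e+01,  7.00128525e+00,
        8.74092977e-03, -1.09195325e-04]), 'eef_pos': array([0.27499346, 0.61610076, 0.25084858]), 'ee_rot': array([-3.14147498e+00, -1.22002855e-03, -1.99069333e+00]), 'force': array([ 0.6554697 , -0.77686634,  0.43565857]), 'moment': array([ 0.00749564,  0.0034657 , -0.02994592]), 'width': 0.08769105460686627}
['Unreachable', 'tip_extent'] 0.025
```

View pics/scene0.png

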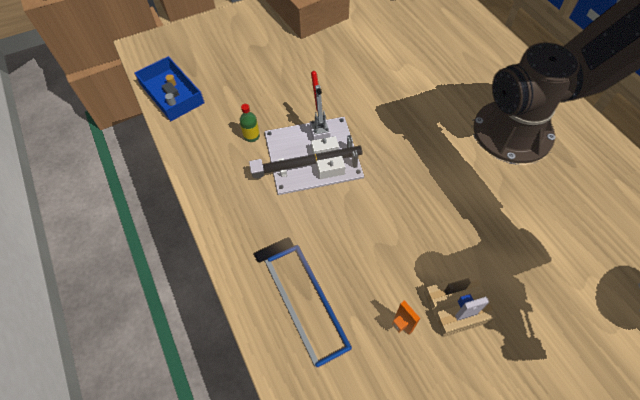

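View pics/top0.png

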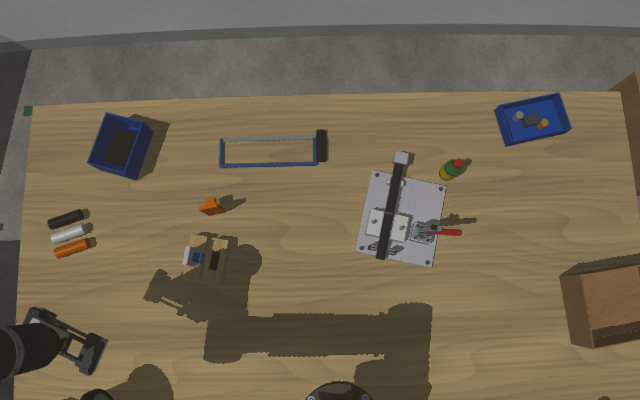

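View pics/wrist0.png

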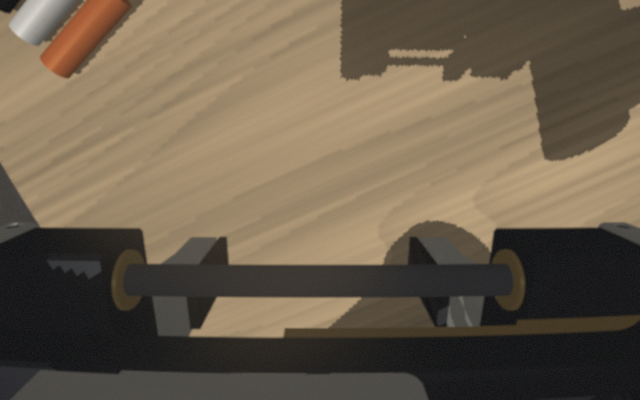

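The scene and top views show the rack at top (208,255) and scene (465,310), with the white-silver cap and blue block in it. The jig is at top (390,225), the orange look-alike at top (211,206), and the saw and oil bottle are also in view. Next I'll zoom in.

Run:
```python
from h import *
crop('top0',150,185,270,285,6,'c1');crop('scene0',370,260,510,350,5,'c2');crop('top0',340,140,480,275,5,'c3');crop('scene0',240,60,380,200,5,'c4')
```

```text
(no output)
```

View pics/c1.png

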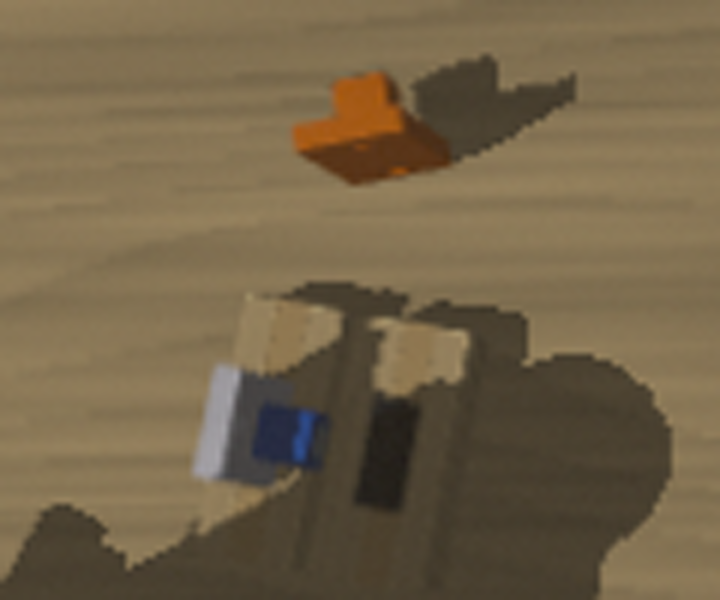

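View pics/c2.png

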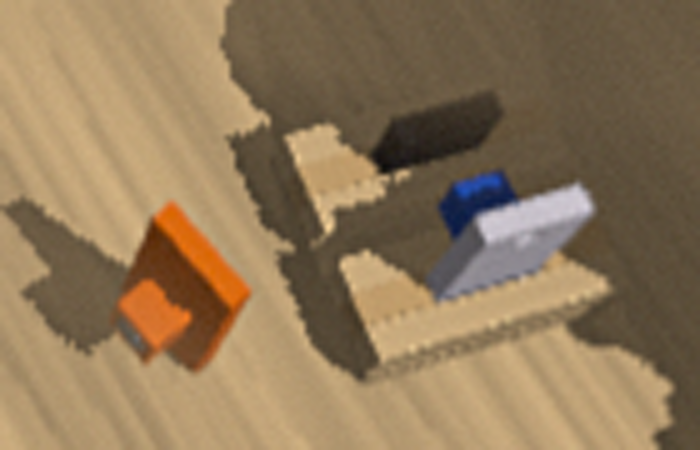

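View pics/c3.png

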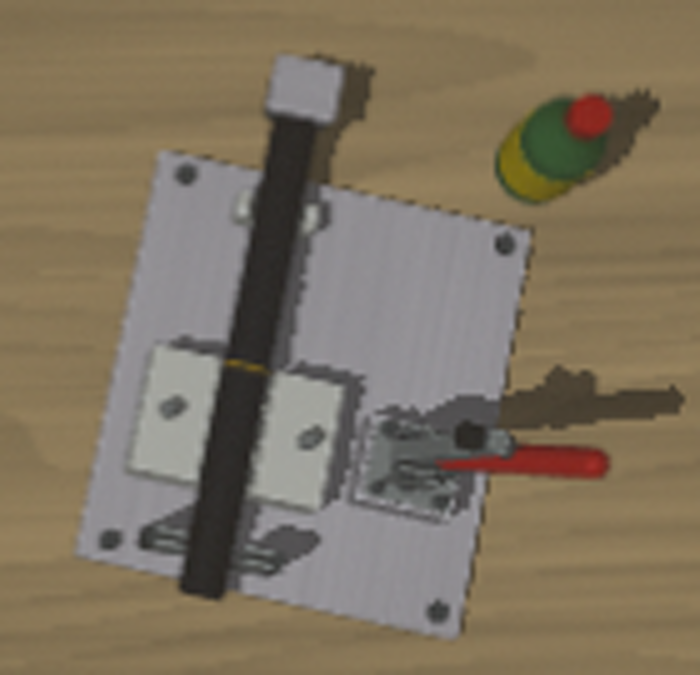

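View pics/c4.png

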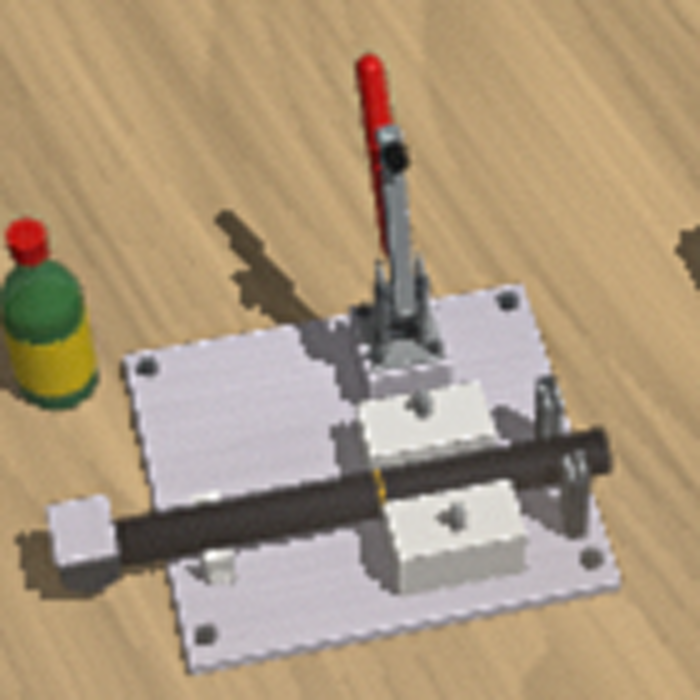

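Run:
```python
from h import *
t=lambda u,v:('top0',340+u/5,140+v/5)
s=lambda u,v:('scene0',240+u/5,60+v/5)
print('pinA',tri(t(173,403),s(456,511)),'\npinB',tri(t(312,434),s(422,398)))
# V-block top corners z .0484
for c in[(155,342),(352,383),(322,510),(127,470)]: print('Vblk',onz(*t(*c),.0484).round(4))
for c in[(160,150),(533,230),(460,638),(77,555)]: print('base',onz(*t(*c),.01).round(4))
for c in[(187,172),(505,243),(437,611),(110,539)]: print('bolt',onz(*t(*c),.01).round(4))
print('handle tip',tri(t(600,463),s(369,62)))
t=lambda u,v:('top0',150+u/6,185+v/6); s=lambda u,v:('scene0',370+u/5,260+v/5)
for c in[(215,365),(242,368),(222,482),(192,476)]: print('cap t',onz(*t(*c),.122).round(4))
for c in[(474,220),(583,182),(595,208),(488,243)]: print('cap s',onz(*s(*c),.122).round(4))
for c in[(388,398),(418,402),(402,511),(355,505)]: print('blank t',onz(*t(*c),.078).round(4))
for c in[(248,293),(343,310),(370,320),(470,330)]: print('rack',onz(*t(*c),.04).round(4))
```

```text
pinA (array([ 0.55646489, -0.11418577,  0.06224927]), [0.0021457271361886715, 0.0021457271361888194]) 
pinB (array([ 0.53714677, -0.19115281,  0.06234524]), [0.0018517493187745727, 0.0018517493187748253])
Vblk [ 0.5948 -0.1086  0.0484]
Vblk [ 0.5684 -0.2191  0.0484]
Vblk [ 0.4972 -0.1982  0.0484]
Vblk [ 0.5228 -0.0897  0.0484]
base [ 0.7151 -0.1208  0.01  ]
base [ 0.6614 -0.3398  0.01  ]
base [ 0.4245 -0.2806  0.01  ]
base [ 0.4785 -0.0627  0.01  ]
bolt [ 0.7014 -0.1362  0.01  ]
bolt [ 0.654  -0.3224  0.01  ]
bolt [ 0.4403 -0.2682  0.01  ]
bolt [ 0.4872 -0.0819  0.01  ]
handle tip (array([ 0.50422106, -0.31381043,  0.19378491]), [0.0011542366211992185, 0.001154236621199293])
cap t [0.4959 0.3929 0.122 ]
cap t [0.4943 0.3808 0.122 ]
cap t [0.4445 0.3888 0.122 ]
cap t [0.4473 0.4023 0.122 ]
cap s [0.4952 0.3833 0.122 ]
cap s [0.4437 0.3912 0.122 ]
cap s [0.4463 0.4027 0.122 ]
cap s [0.4959 0.3941 0.122 ]
blank t [0.4828 0.3256 0.078 ]
blank t [0.4807 0.3118 0.078 ]
blank t [0.4317 0.3188 0.078 ]
blank t [0.4348 0.3403 0.078 ]
rack [0.5362 0.4018 0.04  ]
rack [0.5272 0.3562 0.04  ]
rack [0.5222 0.3433 0.04  ]
rack [0.5164 0.2958 0.04  ]
```

```bash
python3 -m jog '[[[0.015,-0.027,0,0,0,-0.111,1],[0.015,-0.027,0,0,0,-0.111,1],[0.015,-0.027,0,0,0,-0.111,1],[0.015,-0.027,0,0,0,-0.111,1],[0.015,-0.027,0,0,0,-0.111,1],[0.015,-0.027,0,0,0,-0.111,1],[0.015,-0.027,0,0,0,-0.111,1],[0.015,-0.027,0,0,0,-0.111,1],[0.015,-0.027,0,0,0,-0.111,1],[0.015,-0.027,0,0,0,-0.111,1],[0.015,-0.027,0,0,0,-0.111,1],[0.015,-0.027,0,0,0,-0.111,1],[0,0,0,0,0,0,1]]]'
python3 - <<'E'
from h import *
s=monitor.get_state();print(s['q'].round(3),s['eef_pos'],s['ee_rot'],s['force'])
save('wrist','w1')
E
```

```text
t: 1.78
eef_pos: [0.4556, 0.2907, 0.2514]
ee_rot: [-3.141, -0.0, 2.957]
force: [-0.3, 0.7, 0.8]
width: 0.0878
[ 0.931  0.138 -0.285 -0.    -1.149 -1.115] [0.45558981 0.29074665 0.25144444] [-3.14120903e+00 -2.67928766e-04  2.95737900e+00] [-0.33391251  0.67097627  0.79962908]
```

View pics/w1.png

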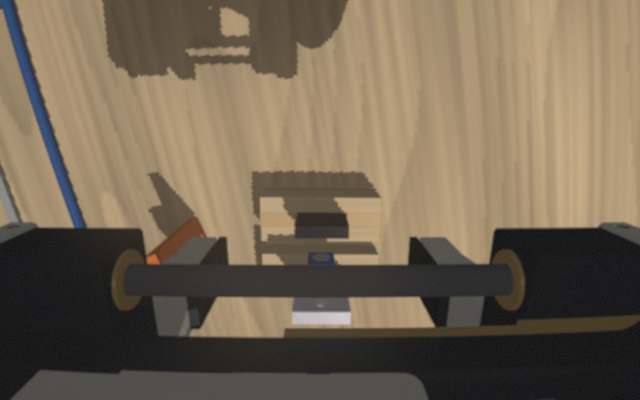

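Run:
```python
from h import *
crop('w1',230,150,410,340,4,'c5')
t=lambda u,v:('top0',150+u/6,185+v/6)
for c,z in[((294,130),.05),((350,183),.05),((452,160),.05),((350,183),0.0),((335,80),.05),((335,80),.1)]: print(onz(*t(*c),z).round(3))
for x in (-.025,.025): print(proj('w1',np.array([.4704,.392,.122])+np.array([.984,-.178,0])*x))
```

```text
[0.612 0.379 0.05 ]
[0.586 0.351 0.05 ]
[0.596 0.303 0.05 ]
[0.593 0.364 0.   ]
[0.636 0.359 0.05 ]
[0.626 0.347 0.1  ]
[352.12820481 316.11819997]
[293.55243157 316.47699502]
```

View pics/c5.png

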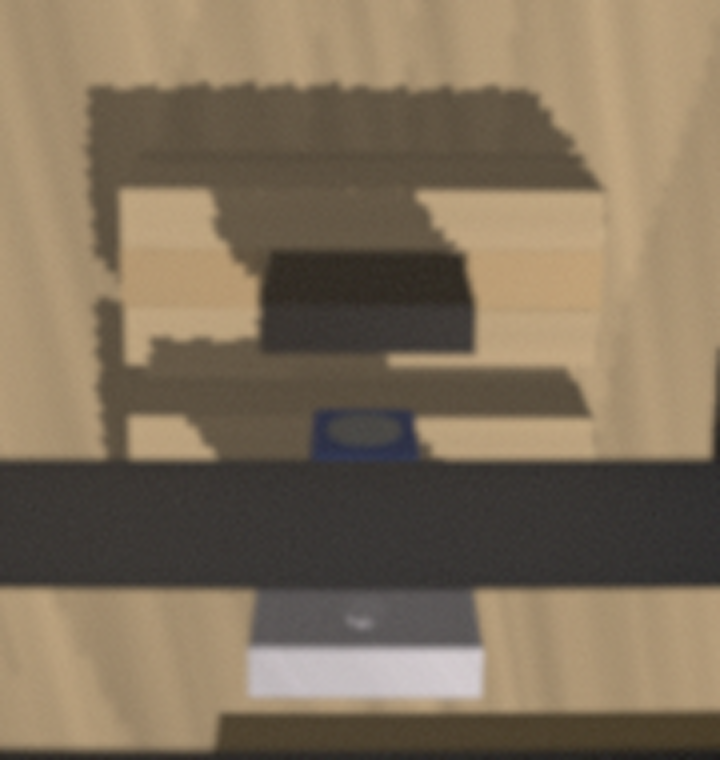

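The wrist view agrees with the cap pose from the fixed cameras. The cap's top face is at x 292–351, y 311–324, against a prediction of 293–352, 316. The blue block is above it at (321,257). Next I'll tilt the tool 35° and go to the pregrasp.

```bash
python3 -m jog '[[[0,0,0,0.15,-0.027,0,0.6],[0,0,0,0.15,-0.027,0,0.6],[0,0,0,0.15,-0.027,0,0.6],[0,0,0,0.15,-0.027,0,0.6],[-0.0025,0,-0.024,0,0,0,0.6],[0,0,-0.024,0,0,0,0.6],[0,0,-0.025,0,0,0,0.6],[0.005,0.026,-0.04,0,0,0,0.6],[0,0,0,0,0,0,0.6]]]'
python3 - <<'E'
from h import *
s=monitor.get_state();print(s['q'].round(3),s['eef_pos'],s['ee_rot'],Rm(s['ee_rot']).round(3).tolist(),s['force'])
p=np.array(s['eef_pos']);print(np.array([.466,.3618,.0749])-p)
save('wrist','w2');save('scene','s2')
crop('s2',380,180,580,350,4,'c6')
E
```

```text
t: 2.95
eef_pos: [0.4561, 0.3191, 0.1351]
ee_rot: [2.536, -0.006, 2.963]
force: [0.2, -0.2, 0.3]
width: 0.0526
[ 0.611  0.173 -0.425 -0.728 -0.654 -0.274] [0.45607086 0.31912848 0.13513925] [ 2.53554537 -0.00585103  2.96307053] [[-0.984, 0.149, 0.096], [0.178, 0.808, 0.561], [0.006, 0.57, -0.822]] [ 0.2463649  -0.17273256  0.28225677]
[ 0.00992914  0.04267152 -0.06023925]
```

View pics/w2.png

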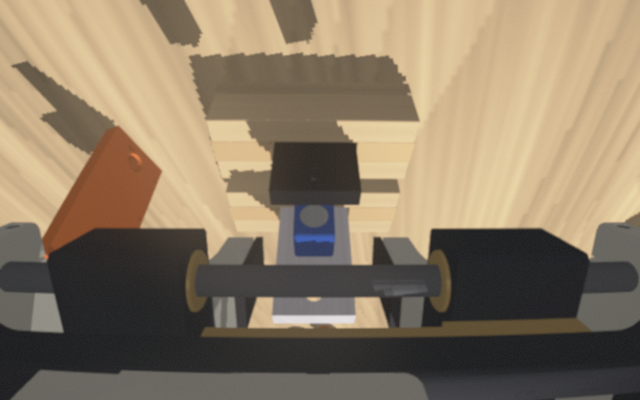

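View pics/c6.png

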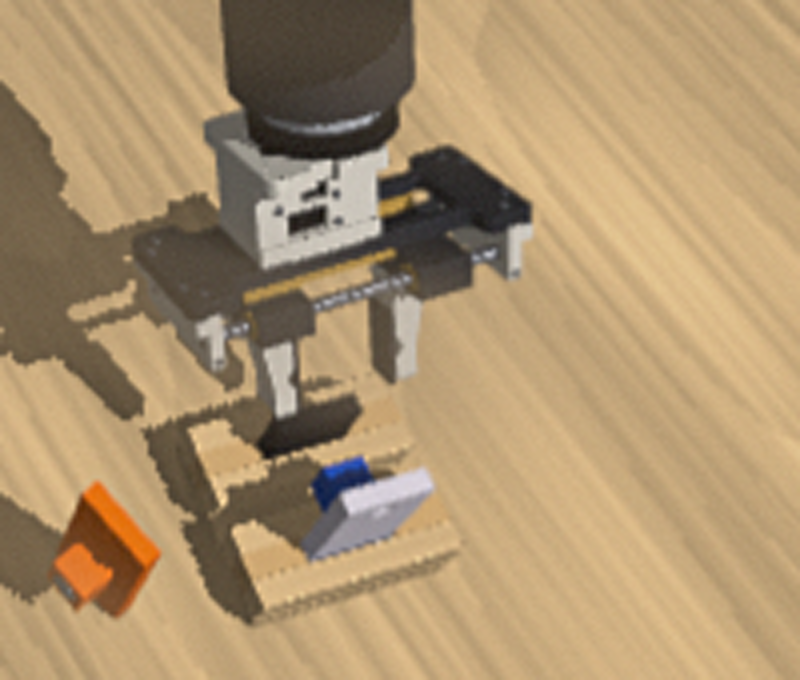

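```bash
python3 -m jog '[[[0.0025,0.0107,-0.015,0,0,0,0.6],[0.0025,0.0107,-0.015,0,0,0,0.6],[0.0025,0.0107,-0.015,0,0,0,0.6],[0.0025,0.0107,-0.015,0,0,0,0.6],[0,0,0,0,0,0,0.6]]]'
python3 - <<'E'
from h import *
s=monitor.get_state();print(s['eef_pos'],s['force'])
save('wrist','w3');save('scene','s3')
crop('s3',380,180,580,350,4,'c7')
E
```

```text
t: 3.68
eef_pos: [0.4672, 0.3614, 0.0765]
ee_rot: [2.534, -0.004, 2.961]
force: [0.5, -0.4, -0.0]
width: 0.0527
[0.46715403 0.36144071 0.07654862] [ 0.53160221 -0.40071185 -0.03927035]
```

View pics/w3.png

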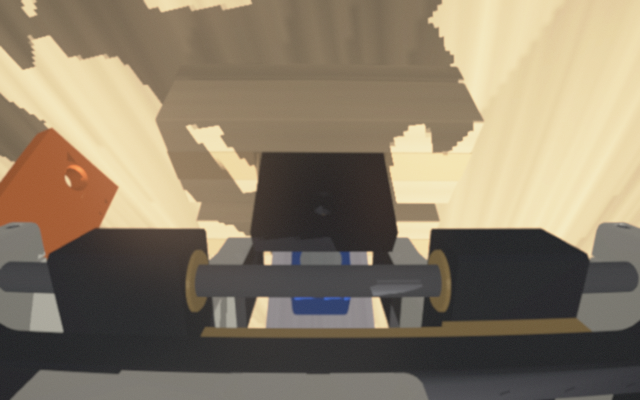

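View pics/c7.png

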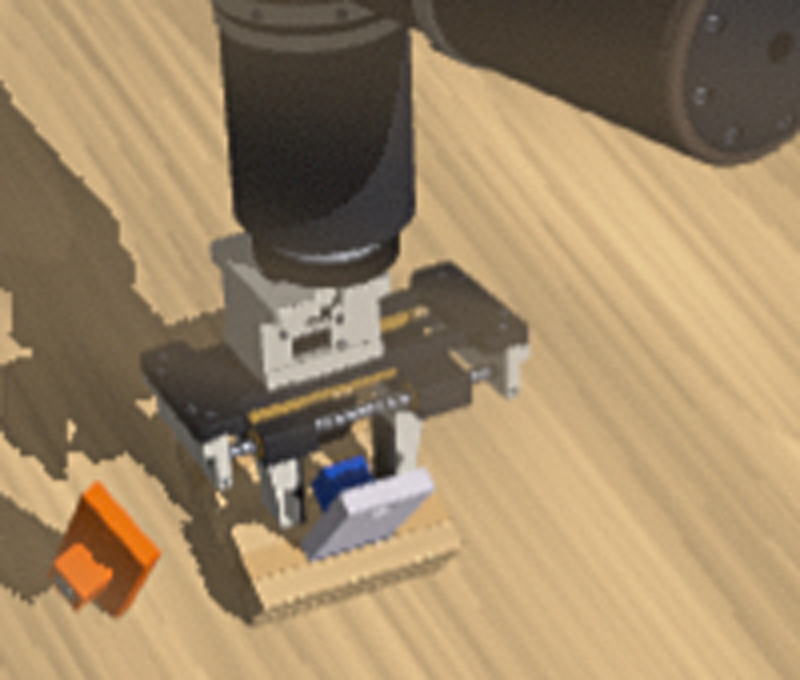

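The block (x 292–350) sits centred between the fingers and there is no contact force. Closing now.

```bash
python3 -m jog '[[[0,0,-0.0015,0,0,0,0.4],[0,0,0,0,0,0,0.2],[0,0,0,0,0,0,0],[0,0,0,0,0,0,0],[0,0,0,0,0,0,0],[0,0,0,0,0,0,0]]]' 40
python3 - <<'E'
from h import *
s=monitor.get_state();print(s['eef_pos'],s['force'],s['moment'],s['width'])
save('wrist','w4')
E
```

```text
t: 4.53
eef_pos: [0.4676, 0.3611, 0.0774]
ee_rot: [2.532, -0.002, 2.961]
force: [-3.0, -3.2, 5.1]
width: 0.0259
[0.46760201 0.3611079  0.07740917] [-3.00376133 -3.1572661   5.06231794] [-1.41408154  0.77686778  0.40241022] 0.025929315212056592
```

View pics/w4.png

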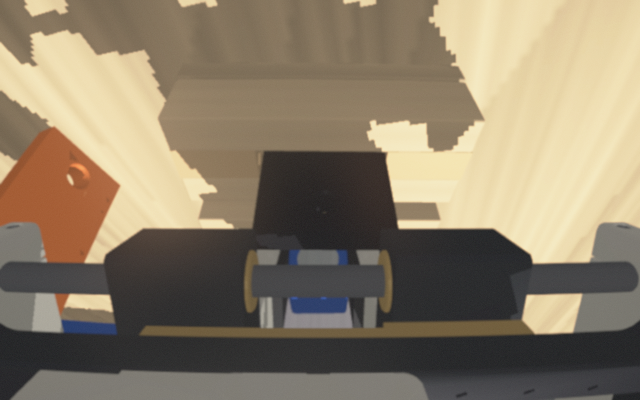

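```bash
python3 -m jog '[[[0,0,0.01,0,0,0,0],[0,0,0.02,0,0,0,0],[0,0,0.025,0,0,0,0],[0,0,0.03,0,0,0,0],[0,0,0.03,0,0,0,0],[0,0,0.03,0,0,0,0],[0,0,0,0,0,0,0]]]'
python3 - <<'E'
from h import *
s=monitor.get_state();print(s['q'].round(2),s['eef_pos'],s['force'],s['moment'],s['width'])
save('scene','s5');crop('s5',380,140,580,350,3.6,'c8');save('wrist','w5')
E
```

```text
t: 5.45
eef_pos: [0.4682, 0.3617, 0.2249]
ee_rot: [2.529, 0.002, 2.962]
force: [-0.3, -0.2, -4.1]
width: 0.0257
[ 0.72  0.09 -0.34 -0.57 -0.73 -0.55] [0.46818519 0.36170936 0.22488407] [-0.3058372  -0.23617335 -4.12040293] [-2.55354822  0.42205568  0.04016869] 0.025707643868278375
```

View pics/c8.png

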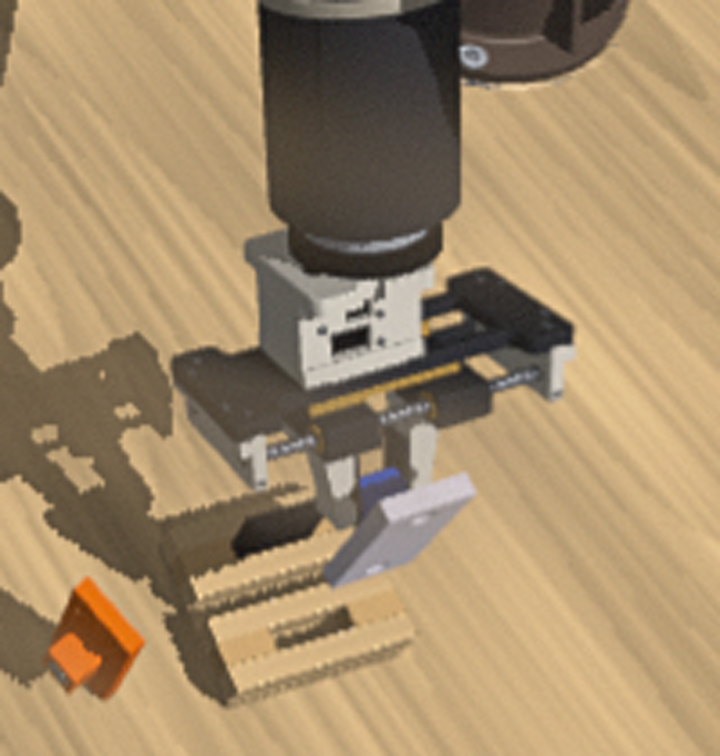

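View pics/w5.png

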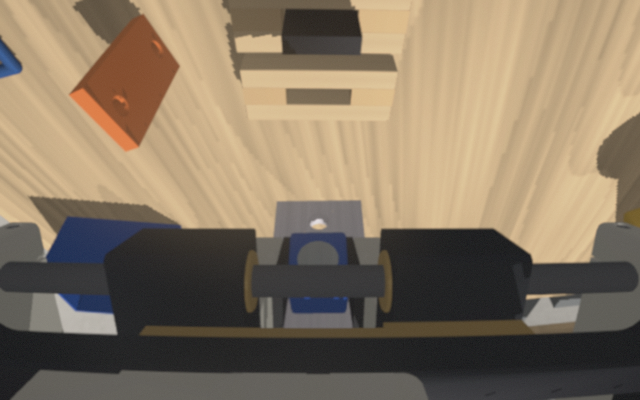

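The cap is out of the rack, held by its block. The rack slot is empty and the blank hasn't moved. Next I'll carry the cap to clear bench and start turning it flat.

```bash
python3 -m jog '[[[0.004,-0.04,0.005,0,0,0,0],[0.004,-0.04,0.005,0,0,0,0],[0.004,-0.04,0.005,0,0,0,0],[0.004,-0.04,0,-0.15,0.027,0,0],[0.004,-0.04,0,-0.15,0.027,0,0],[0.004,-0.04,0,-0.15,0.027,0,0],[0.004,-0.04,0,-0.15,0.027,0,0],[0,0,0,0,0,0,0]]]'
python3 - <<'E'
from h import *
s=monitor.get_state();print(s['q'].round(2),s['eef_pos'],s['ee_rot'],s['force'],s['moment'],s['width'])
E
python3 -m jog '[[[0,0,0,-0.12,0.021,0,0],[0,0,0,-0.12,0.021,0,0],[0,0,0,-0.12,0.021,0,0],[0,0,0,-0.12,0.021,0,0],[0,0,0,0,0,0,0]]]'
python3 - <<'E'
from h import *
s=monitor.get_state();print(s['q'].round(2),s['eef_pos'],s['ee_rot'],s['force'],s['moment'],s['width'])
E
```

```text
t: 6.55
eef_pos: [0.4949, 0.0808, 0.2348]
ee_rot: [-3.138, -0.004, 2.961]
force: [-0.3, -0.1, -4.2]
width: 0.0258
[ 0.55  0.09 -0.38 -0.   -1.1  -0.73] [0.49489293 0.08082408 0.23475215] [-3.13840821 -0.00354912  2.9610053 ] [-0.32067542 -0.14141731 -4.20753209] [ 0.21127887 -0.05037345  0.01266576] 0.025756063836315356
t: 7.18
eef_pos: [0.4949, 0.0826, 0.2344]
ee_rot: [-2.654, -0.001, 2.963]
force: [0.0, -0.2, -3.3]
width: 0.0255
[ 0.76  0.25 -0.4   0.29 -1.34 -1.07] [0.49490541 0.08258603 0.23439932] [-2.65380520e+00 -6.09216180e-04  2.96279994e+00] [ 0.03691719 -0.18512054 -3.30355125] [ 2.16812326 -0.40468925  0.01081262] 0.02553825446228202
```

```bash
python3 -m jog '[[[0,0,0,-0.12,0.021,0,0],[0,0,0,-0.12,0.021,0,0],[0,0,0,-0.12,0.021,0,0],[0,0,0,-0.107,0.019,0,0],[0,0,0,0,0,0,0]]]'
python3 - <<'E'
from h import *
s=monitor.get_state();print(s['q'].round(2),s['eef_pos'],s['ee_rot'],s['force'],s['moment'],s['width'])
save('scene','s6');save('wrist','w6');save('top','t6');crop('s6',280,60,520,250,3.3,'c9')
E
```

```text
t: 7.8
eef_pos: [0.495, 0.0814, 0.2347]
ee_rot: [-2.181, 0.002, 2.963]
force: [-0.1, -0.5, -3.1]
width: 0.0258
[ 0.86  0.47 -0.39  0.43 -1.6  -1.23] [0.49504252 0.08135951 0.23469365] [-2.18122009e+00  2.06513161e-03  2.96306527e+00] [-0.08480715 -0.53909258 -3.10524801] [ 3.65374122 -0.72590295 -0.05367094] 0.02575262894752752
```

View pics/c9.png

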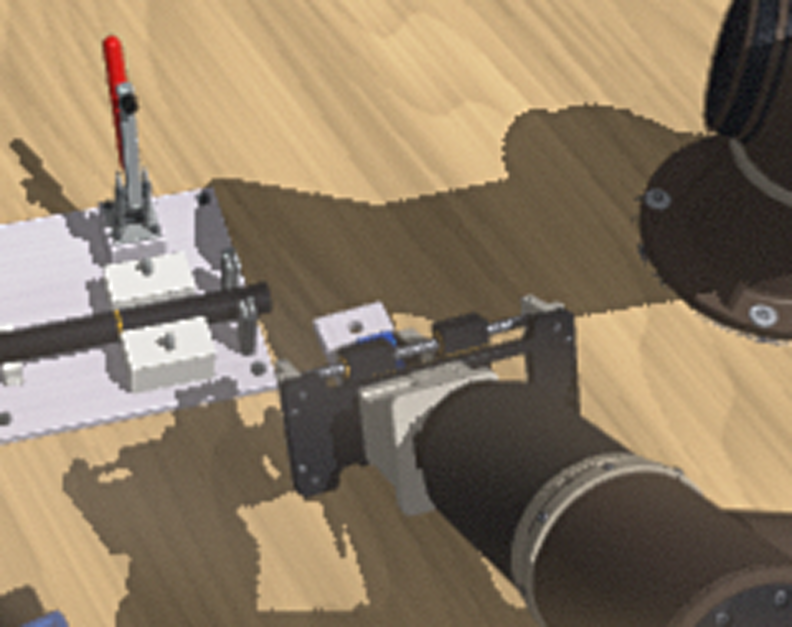

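View pics/w6.png

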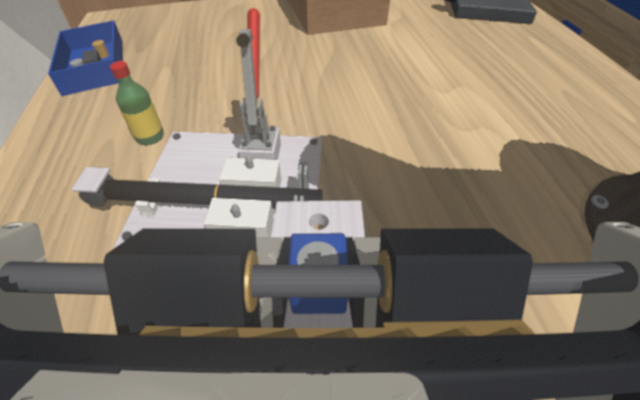

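```bash
cat >> h.py <<'E'
def Tp(p,rpy):
    T=np.eye(4);T[:3,:3]=Rm(rpy);T[:3,3]=p;return T
E
python3 - <<'E'
from h import *
a=-.178
n=np.array([-np.sin(.178),-np.cos(.178),0]);x=np.array([0,0,1.]);y=np.cross(n,x)
C=np.eye(4);C[:3,:3]=np.c_[x,y,n];C[:3,3]=[.4716,.392,.067]
T0=Tp([.4676,.3611,.0774],[2.532,-.002,2.961])
G=np.linalg.inv(T0)@C; np.save('G.npy',G)
s=monitor.get_state();N=Tp(s['eef_pos'],s['ee_rot'])@G
print(N.round(4)); 
for p in[(.055,0,-.006),(-.055,0,-.006)]: print((N@np.r_[p,1])[:3].round(4))
# check bore far: at x=-40, top z=+6
for fn in('w6','s6'):print(fn,proj(fn,(N@[-.04,0,.006,1])[:3]),proj(fn,(N@[-.055,.025,.006,1])[:3]),proj(fn,(N@[-.055,-.025,.006,1])[:3]))
crop('w6',240,180,400,340,4,'c10')
E
```

```text
[[ 0.1759 -0.9844 -0.0039  0.4923]
 [ 0.9844  0.1759 -0.0039  0.0712]
 [ 0.0045 -0.0032  1.      0.2058]
 [ 0.      0.      0.      1.    ]]
[0.502  0.1253 0.2001]
[0.4827 0.0171 0.1996]
w6 [319.96753057 217.67155845] [362.19447468 197.38016042] [277.3647232  197.58013145]
s6 [387.20589046 158.38997014] [394.84683027 150.87591103] [374.8267876  155.99761232]
```

View pics/c10.png

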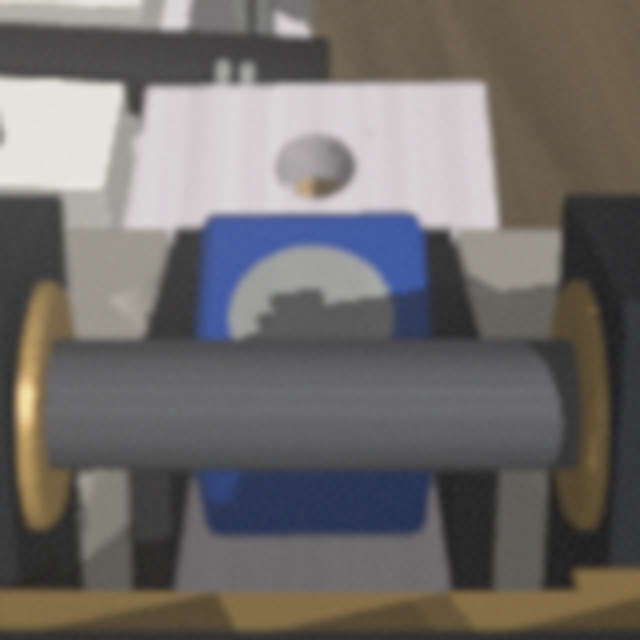

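```bash
python3 -m jog '[[[0,0.01,-0.03,0,0,0,0],[0,0.01,-0.03,0,0,0,0],[0,0,-0.03,0,0,0,0],[0,0,-0.03,0,0,0,0],[0,0,-0.03,0,0,0,0],[0,0,-0.03,0,0,0,0],[0,0,-0.004,0,0,0,0],[0,0,0,0,0,0,0]]]'; python3 -m jog '[[[0,0,-0.004,0,0,0,0],[0,0,-0.003,0,0,0,0],[0,0,0,0,0,0,0]]]';python3 - <<'E'
from h import *
s=monitor.get_state();print(s['q'].round(2),s['eef_pos'],s['ee_rot'],s['force'],s['moment'],s['width'])
N=Tp(s['eef_pos'],s['ee_rot'])@np.load('G.npy');print(N.round(4)[:3,3])
E
```

```text
t: 8.95
eef_pos: [0.4961, 0.1014, 0.054]
ee_rot: [-2.182, 0.007, 2.963]
force: [-0.1, -0.2, -3.7]
width: 0.0255
t: 9.32
eef_pos: [0.4956, 0.1012, 0.0462]
ee_rot: [-2.181, 0.006, 2.964]
force: [0.2, -0.4, -3.4]
width: 0.0257
[ 0.88  0.72 -0.47  0.44 -1.3  -1.39] [0.49563859 0.10121738 0.04618027] [-2.18051105  0.00619241  2.96388307] [ 0.1674111  -0.35598318 -3.35076662] [ 3.60597881 -0.65941852 -0.01778779] 0.02571014650868252
[0.4924 0.0912 0.0151]
```

```bash
python3 -m jog '[[[0,0,-0.003,0,0,0,0],[0,0,-0.002,0,0,0,0],[0,0,0,0,0,0,0]]]'; python3 -m jog '[[[0,0,-0.002,0,0,0,0],[0,0,0,0,0,0,0]]]';python3 -m jog '[[[0,0,-0.002,0,0,0,0],[0,0,0,0,0,0,0]]]'
python3 - <<'E'
from h import *
save('wrist','w7');save('scene','s7');crop('s7',300,80,500,260,3.5,'c11')
E
```

```text
t: 9.7
eef_pos: [0.4955, 0.1011, 0.0409]
ee_rot: [-2.18, 0.006, 2.964]
force: [0.3, 0.4, -2.9]
width: 0.0257
t: 9.95
eef_pos: [0.4957, 0.1012, 0.0391]
ee_rot: [-2.18, 0.006, 2.964]
force: [0.4, -0.2, -1.8]
width: 0.0257
t: 10.2
eef_pos: [0.4955, 0.101, 0.0383]
ee_rot: [-2.178, 0.006, 2.964]
force: [-2.4, 1.0, 7.3]
width: 0.0258
```

View pics/c11.png

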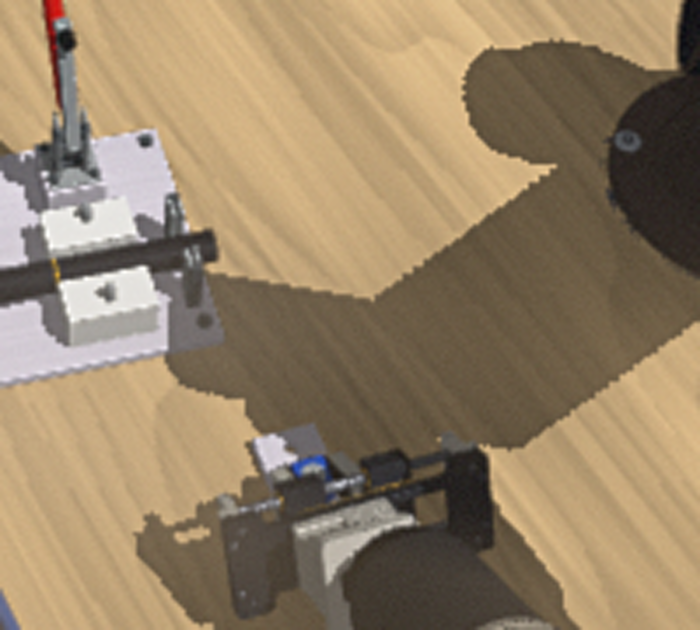

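Bench contact felt at TCP z = 0.038, with the force up about 10 N. Releasing and backing out along the tool axis.

```bash
python3 -m jog '[[[0,0,0.0005,0,0,0,0.2],[0,0,0,0,0,0,0.4],[0,0,0,0,0,0,0.6],[0,0,0,0,0,0,0.6],[0.003,0.016,0.0115,0,0,0,0.6],[0.003,0.016,0.0115,0,0,0,0.6],[0.003,0.016,0.0115,0,0,0,0.6],[0.003,0.016,0.03,0,0,0,0.6],[0,0,0.04,0.15,-0.027,0,0.6],[0,0,0.04,0.15,-0.027,0,0.6],[0,0,0.04,0.15,-0.027,0,0.6],[0,0,0,0.15,-0.027,0,0.6],[0,0,0,0.15,-0.027,0,0.6],[0,0,0,0.15,-0.027,0,0.6],[0,0,0,0.045,-0.008,0,0.6],[0,0,0,0,0,0,0.6]]]'
python3 - <<'E'
from h import *
s=monitor.get_state();print(s['q'].round(2),s['eef_pos'],s['ee_rot'],s['force'],s['moment'],s['width'])
save('wrist','w8');save('scene','s8');save('top','t8');crop('s8',300,60,500,260,3,'c12')
E
```

```text
t: 12.3
eef_pos: [0.5076, 0.1644, 0.2224]
ee_rot: [-3.14, 0.004, 2.957]
force: [0.4, -0.1, -0.4]
width: 0.0526
[ 0.68  0.15 -0.35  0.   -1.08 -0.87] [0.50761078 0.16442454 0.22236423] [-3.13964345  0.00383479  2.95742126] [ 0.39639736 -0.09865182 -0.37724859] [ 0.12680937 -0.11494037  0.0411507 ] 0.05261128101547825
```

View pics/c12.png

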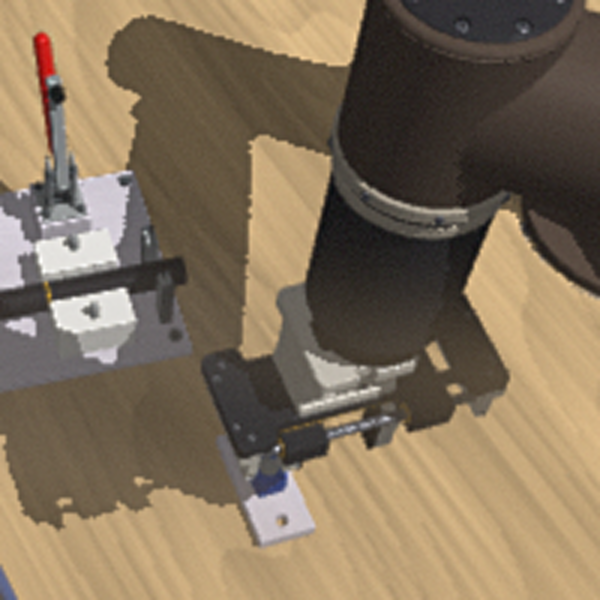

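View pics/w8.png

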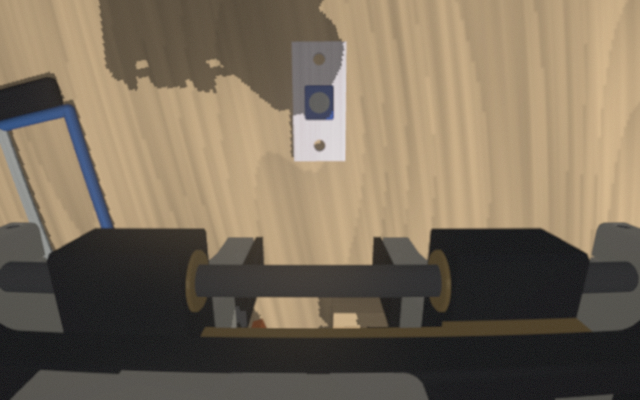

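The cap lies flat on the bench, block up. In the wrist view the bores are at (320,59) and (320,146) and the block is at (319,103). Measuring it now.

Run:
```python
from h import *
im=cv2.imread('pics/w8.png')
crop('w8',280,30,360,170,5,'c13')
# corners of plate
for c in[(292,41.5),(346.5,41.5),(345.5,160.5),(294,160.5)]: print(onz('w8',*c,.012).round(4))
a=onz('w8',319.5,59,.012);b=onz('w8',319.5,145.5,.012);print(a,b,np.linalg.norm(a-b),(a+b)/2, np.arctan2(*(b-a)[:2][::-1]))
c=onz('w8',319.5,103,.038);print(c)
```

```text
[0.5081 0.0328 0.012 ]
[0.4591 0.042  0.012 ]
[0.4783 0.1499 0.012 ]
[0.528  0.1406 0.012 ]
[0.48614593 0.05253854 0.012     ] [0.50072092 0.13084859 0.012     ] 0.07965484568233405 [0.49343342 0.09169356 0.012     ] 1.3867828439666858
[0.49349264 0.09186586 0.038     ]
```

View pics/c13.png

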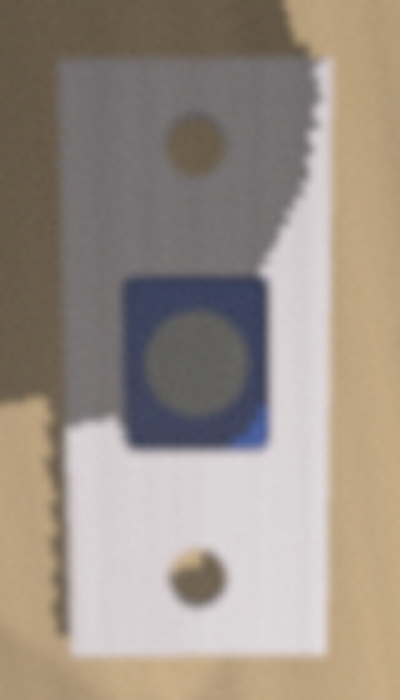

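```bash
python3 -m jog '[[[-0.0035,-0.018,-0.02,0,0,0,0.6],[-0.0035,-0.018,-0.02,0,0,0,0.6],[-0.0035,-0.018,-0.02,0,0,0,0.6],[-0.0035,-0.0187,-0.02,0,0,0,0.6],[0,0,-0.03,0,0,0,0.6],[0,0,0,0,0,0,0.6]]]'
```

```text
t: 13.2
eef_pos: [0.4922, 0.0921, 0.1097]
ee_rot: [-3.136, -0.001, 2.959]
force: [0.1, -0.1, 0.2]
width: 0.0527
```

```bash
python3 -m jog '[[[0.001,-0.0004,-0.025,-0.005,0.001,0,0.6],[0,0,-0.025,0,0,0,0.6],[0,0,-0.012,0,0,0,0.6],[0,0,-0.007,0,0,0,0.6],[0,0,0,0,0,0,0.6]]]'
```

```text
t: 13.82
eef_pos: [0.4948, 0.0923, 0.0432]
ee_rot: [-3.135, 0.004, 2.959]
force: [-0.1, -0.2, 0.3]
width: 0.0523
```

```bash
python3 -m jog '[[[-0.0014,-0.0005,-0.003,0.006,-0.001,0,0.6],[0,0,0,0,0,0,0.6]]]'; python3 -m jog '[[[0,0,0,0,0,0,0.4],[0,0,0,0,0,0,0.2],[0,0,0,0,0,0,0],[0,0,0,0,0,0,0],[0,0,0,0,0,0,0]]]' 40;  python3 - <<'E'
from h import *
s=monitor.get_state();print(s['q'].round(2),s['eef_pos'],s['ee_rot'],s['force'],s['moment'],s['width'])
E
```

```text
t: 14.08
eef_pos: [0.4933, 0.0915, 0.0404]
ee_rot: [3.141, 0.004, 2.959]
force: [0.1, 0.6, 0.2]
width: 0.0525
t: 14.7
eef_pos: [0.4933, 0.0916, 0.0402]
ee_rot: [-3.141, 0.004, 2.959]
force: [-0.1, -0.7, 2.9]
width: 0.0258
[ 0.58  0.32 -0.62  0.   -0.62 -0.76] [0.49332847 0.09162459 0.04015248] [-3.14138949  0.00368364  2.9588264 ] [-0.10811423 -0.68727797  2.90163345] [0.01567985 0.06971597 0.03879323] 0.025755172931587956
```

```bash
python3 -m jog '[[[0,0,0.02,0,0,0,0],[0,0,0.04,0,0,0,0],[0,0,0.04,0,0,0,0],[0,0,0.04,0,0,-0.02,0],[0.018,-0.03,0.02,0,0,-0.02,0],[0.018,-0.03,0,0,0,-0.019,0],[0.018,-0.03,0,0,0,0,0],[0.018,-0.03,0,0,0,0,0],[0,0,0,0,0,0,0],[0,0,0,0,0,0,0]]]';  python3 - <<'E'
from h import *
s=monitor.get_state();print(s['q'].round(2),s['eef_pos'],s['ee_rot'],s['force'],s['moment'],s['width'])
save('wrist','w9');save('top','t9');save('scene','s9');crop('w9',200,0,480,230,2.8,'c14')
E
```

```text
t: 15.95
eef_pos: [0.5645, -0.0286, 0.1992]
ee_rot: [-3.141, 0.002, 2.899]
force: [-0.3, -0.0, -2.8]
width: 0.0256
[ 0.3   0.22 -0.31  0.   -1.04 -0.54] [ 0.56449785 -0.02856257  0.19922027] [-3.14094631e+00  1.84977388e-03  2.89880041e+00] [-0.26476134 -0.01098767 -2.75224529] [ 0.19511829 -0.08789255  0.02206382] 0.02562962270089339
```

View pics/w9.png

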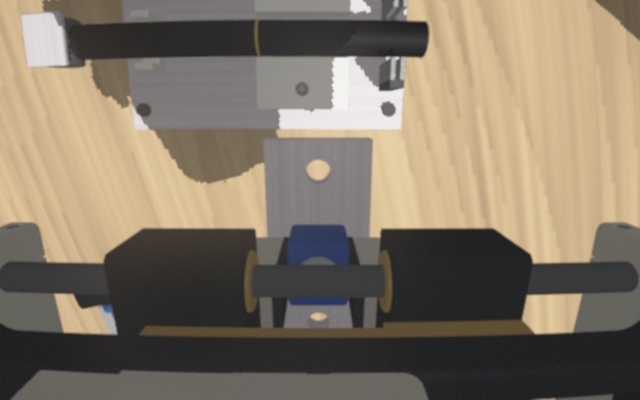

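View pics/c14.png

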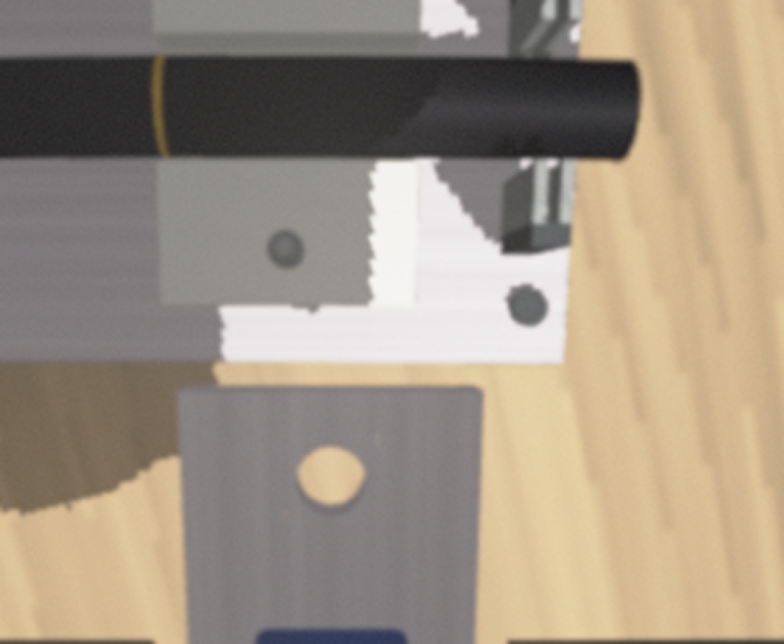

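```bash
python3 -m jog '[[[0,0.025,0.025,0,0,0,0],[0,0.025,0.025,0,0,0,0],[0,0.025,0,0,0,0,0],[0,0,0,0,0,0,0],[0,0,0,0,0,0,0]]]';  python3 - <<'E'
from h import *
s=monitor.get_state();print(s['eef_pos'],s['ee_rot'])
save('wrist','w10');crop('w10',220,0,420,200,4,'c15')
print('A',onz('w9',302,88.5,.0664))
E
```

```text
t: 16.73
eef_pos: [0.5648, 0.0468, 0.2499]
ee_rot: [-3.141, 0.003, 2.901]
force: [0.3, 0.2, -2.0]
width: 0.0258
[0.56476317 0.04681723 0.2499162 ] [-3.14104969e+00  3.12714268e-03  2.90089650e+00]
A [ 0.55605092 -0.11212087  0.0664    ]
```

View pics/c15.png

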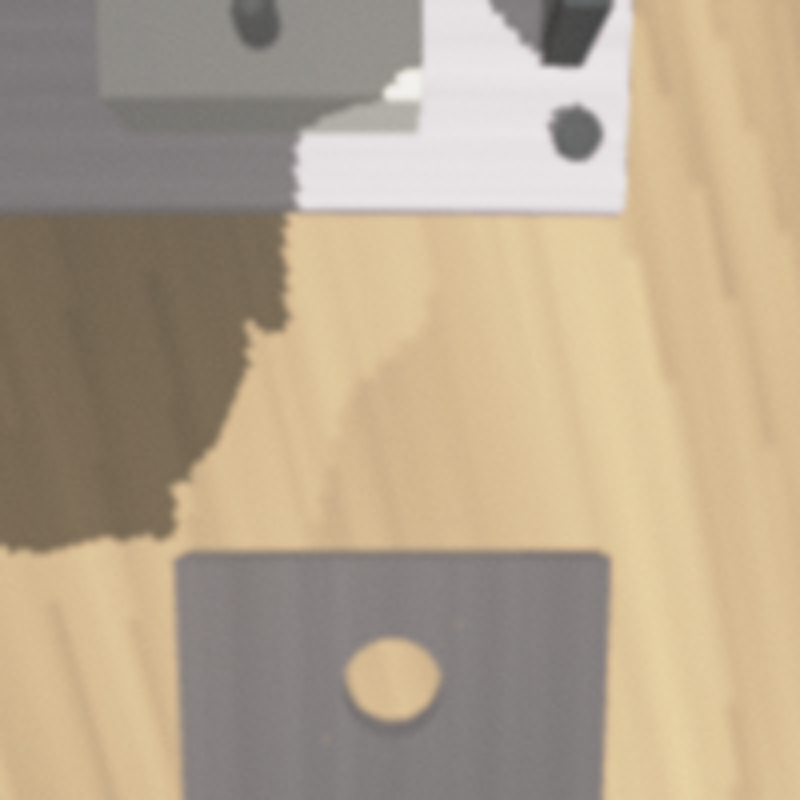

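```bash
python3 -m jog '[[[0,-0.03,-0.01,0,0,0,0],[-0.001,-0.03,-0.01,0,0,0,0],[-0.001,-0.03,-0.01,0,0,0,0],[-0.001,-0.03,-0.01,0,0,0,0],[0,-0.017,0,0,0,0,0],[0,0,0,0,0,0,0],[0,0,0,0,0,0,0]]]';  python3 - <<'E'
from h import *
s=monitor.get_state();print(s['eef_pos'],s['ee_rot'])
save('wrist','w11');crop('w11',220,20,420,220,4,'c16')
E
```

```text
t: 17.65
eef_pos: [0.5624, -0.0903, 0.2104]
ee_rot: [3.142, 0.004, 2.899]
force: [-0.7, 0.1, -2.3]
width: 0.0259
[ 0.56244928 -0.09027658  0.21042094] [3.14158633 0.00407943 2.89946374]
```

View pics/w11.png

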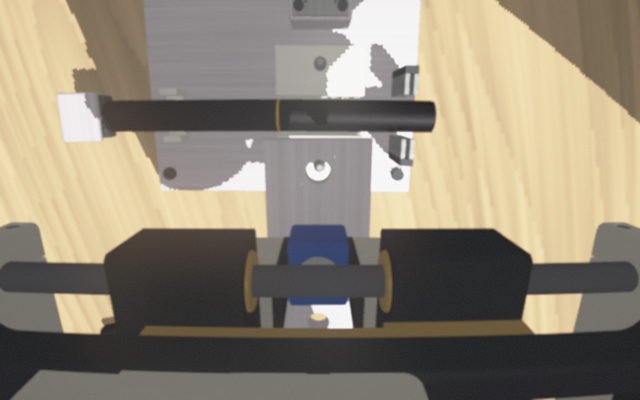

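View pics/c16.png

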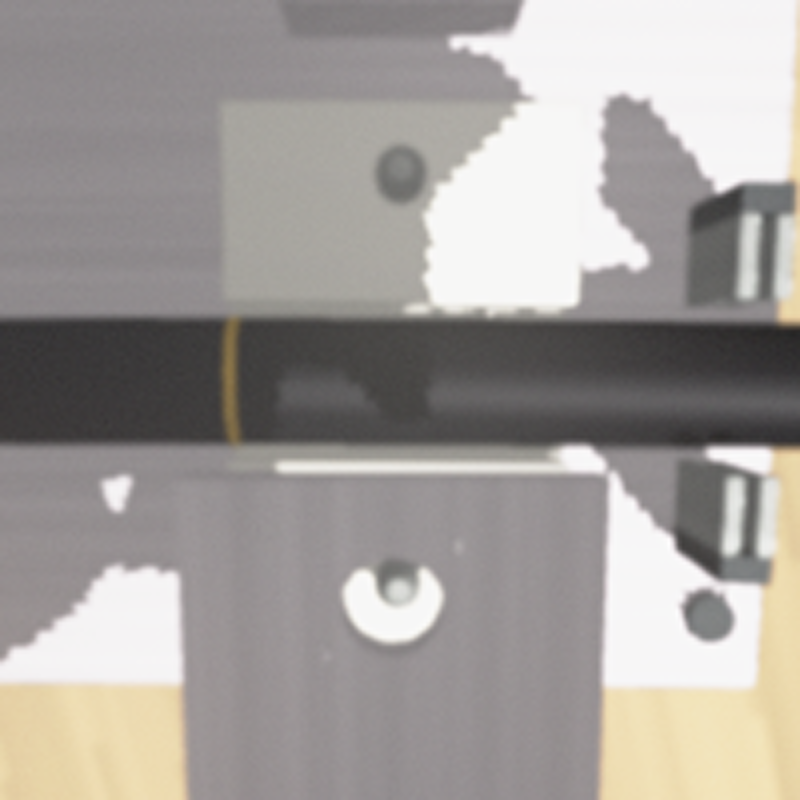

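Run:
```python
from h import *
A=onz('w11',319.3,167.2,.0664);B=onz('w11',320.7,59.5,.0664)
print(A,B,np.linalg.norm(A-B),(A+B)/2,np.arctan2(*(A-B)[:2][::-1]))
h=onz('w11',318.25,170.75,.1822)
s=monitor.get_state();N=Tp(s['eef_pos'],s['ee_rot'])
yaw=s['ee_rot'][2]-1.572; pred=s['eef_pos'][:2]-.04*np.array([np.cos(yaw),np.sin(yaw)]);print(h,pred, yaw)
h2=onz('w11',318.25,320,.1822);print(h2)
```

```text
[ 0.55646086 -0.11293316  0.0664    ] [ 0.53601704 -0.19138762  0.0664    ] 0.08107435567311348 [ 0.54623895 -0.15216039  0.0664    ] 1.3158832578773416
[ 0.55280153 -0.12987335  0.1822    ] [ 0.55285786 -0.12883539] 1.3280148220144254
[ 0.57185417 -0.05290667  0.1822    ]
```

```bash
python3 -m jog '[[[-0.0054,-0.0207,0,0,0,-0.006,0],[-0.0055,-0.0207,0,0,0,0,0],[-0.0055,-0.0207,0,0,0,0,0],[0,0,-0.03,0,0,0,0],[0,0,-0.03,0,0,0,0],[0,0,-0.025,0,0,0,0],[0,0,0,0,0,0,0],[0,0,0,0,0,0,0]]]';  python3 - <<'E'
from h import *
s=monitor.get_state();print(s['eef_pos'],s['ee_rot'],s['force'])
save('wrist','w12');crop('w12',240,100,400,350,3.2,'c17');save('scene','s12');crop('s12',250,60,410,220,4,'c18')
E
```

```text
t: 18.7
eef_pos: [0.5464, -0.1531, 0.1261]
ee_rot: [-3.141, 0.005, 2.894]
force: [0.4, -0.2, -2.2]
width: 0.0255
[ 0.5463961  -0.15310268  0.12611726] [-3.14125214  0.0047542   2.89377324] [ 0.39374525 -0.17489649 -2.19589273]
```

View pics/c17.png

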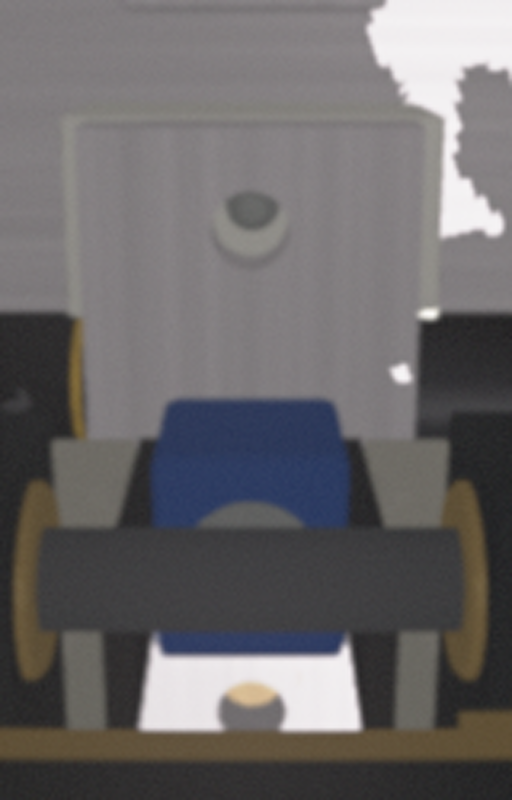

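View pics/c18.png

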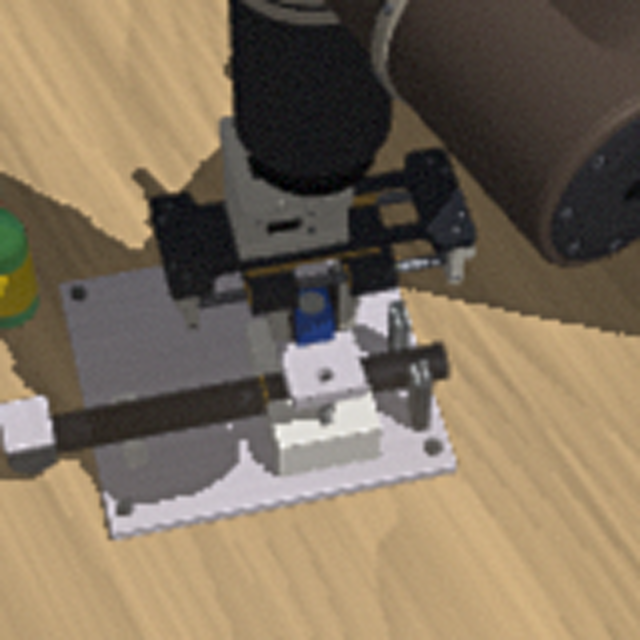

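```bash
python3 - <<'E'
from h import *
s=monitor.get_state();yaw=s['ee_rot'][2]-1.572
d=np.array([np.cos(yaw),np.sin(yaw),0]);n=np.array([d[1],-d[0],0])
top=s['eef_pos'][2]-.0402+.012
for e in(-.04,.04):
  b=np.r_[s['eef_pos'][:2],0]+e*d
  f=lambda z,dx=0,dy=0: ((proj('w12',b+np.array([0,0,z])+dx*n+dy*d)-[240,100])*3.2).round(1)
  print('bore top c',f(top),'edges',f(top,0,.00575),f(top,0,-.00575),'pin if aligned: tip',f(.0664),'shoulder +y',f(.0594,0,.005),'-y',f(.0594,0,-.005),'lat',f(.0594,.005),f(.0594,-.005))
print(yaw)
E
crop() { :; }; python3 -c "
from h import *
crop('w12',295,150,345,190,16,'c19');crop('w12',290,300,350,335,13,'c20')"
```

```text
bore top c [250.5 234.4] edges [250.5 273.1] [250.5 194.9] pin if aligned: tip [251.1 201.4] shoulder +y [251.2 223.1] -y [251.2 167.5] lat [223.2 195.4] [279.2 195.5]
bore top c [250.2 714.9] edges [250.2 744.8] [250.2 684.5] pin if aligned: tip [250.8 617.4] shoulder +y [250.9 622. ] -y [250.9 576.6] lat [225.6 599.4] [276.2 599.5]
1.3218485532509066
```

View pics/c19.png

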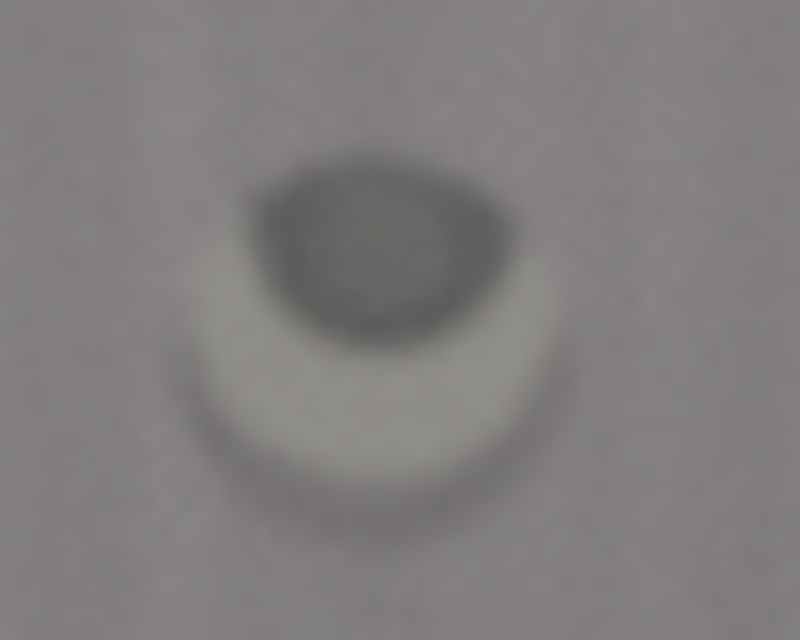

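View pics/c20.png

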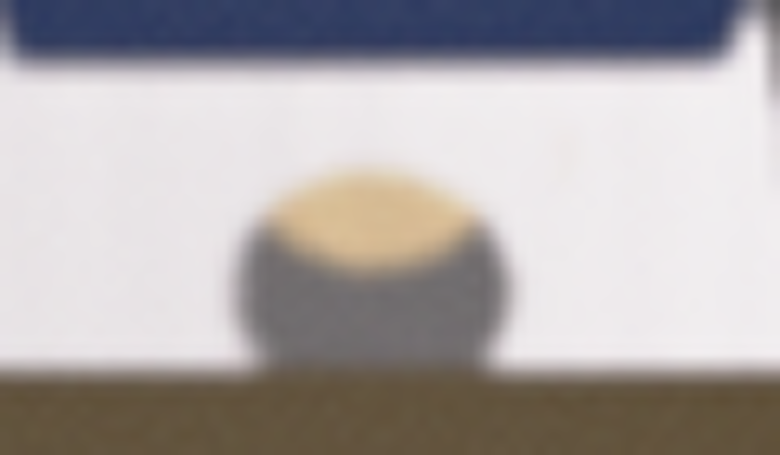

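```bash
python3 -m jog '[[[0.0005,0.002,-0.005,0,0,-0.002,0],[0,0,-0.005,0,0,0,0],[0,0,-0.005,0,0,0,0],[0,0,0,0,0,0,0],[0,0,0,0,0,0,0]]]';  python3 - <<'E'
from h import *
s=monitor.get_state();print(s['eef_pos'],s['ee_rot'],s['force'],s['moment'])
save('wrist','w13');crop('w13',295,150,345,190,16,'c21')
yaw=s['ee_rot'][2]-1.572
d=np.array([np.cos(yaw),np.sin(yaw),0]);n=np.array([d[1],-d[0],0])
top=s['eef_pos'][2]-.0402+.012
b=np.r_[s['eef_pos'][:2],0]-.04*d
f=lambda z,dx=0,dy=0: ((proj('w13',b+np.array([0,0,z])+dx*n+dy*d)-[295,150])*16).round(1)
print('bore top c',f(top),'edges',f(top,0,.00575),f(top,0,-.00575),'pin if aligned: tip',f(.0664),'shoulder +y',f(.0594,0,.005),'-y',f(.0594,0,-.005),'lat',f(.0594,.005),f(.0594,-.005))
save('scene','s13');crop('s13',290,120,370,190,10,'c22')
E
```

```text
t: 19.42
eef_pos: [0.5464, -0.1505, 0.11]
ee_rot: [-3.141, 0.003, 2.892]
force: [-0.4, -0.2, -3.8]
width: 0.0258
[ 0.5464056  -0.15053813  0.11003439] [-3.14122474  0.00347045  2.89189795] [-0.37262576 -0.16387093 -3.81946093] [ 0.08841896 -0.06772721  0.00098801]
bore top c [377.4 358. ] edges [377.3 551.7] [377.6 161. ] pin if aligned: tip [378.  272.2] shoulder +y [378.1 387.6] -y [378.4  86.3] lat [226.4 237.8] [530.1 238. ]
```

View pics/c21.png

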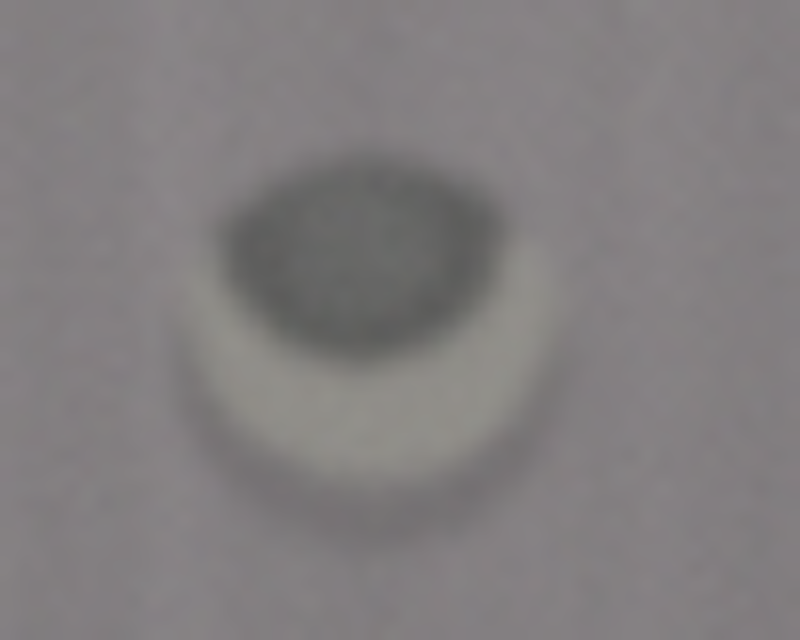

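View pics/c22.png

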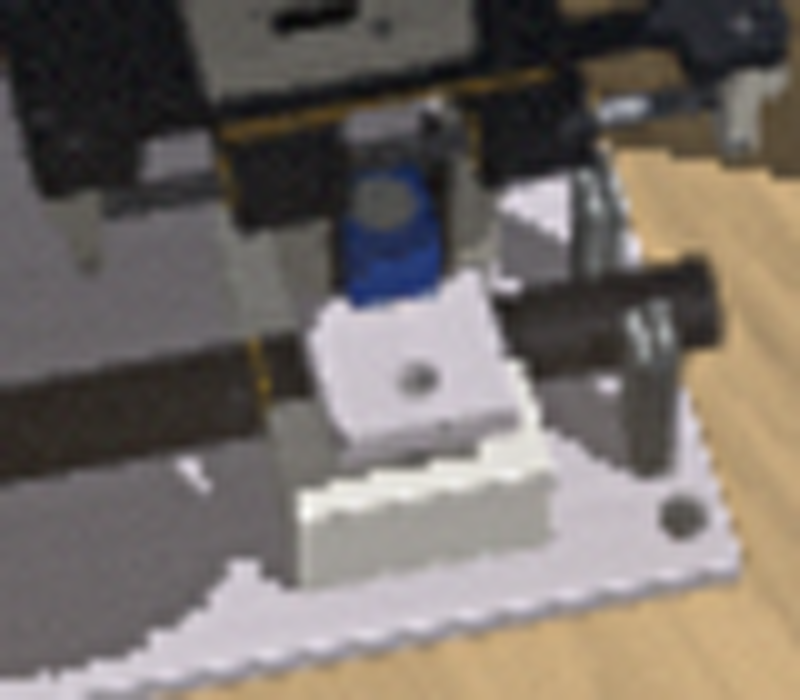

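The bore and pin nearly line up. The pin is about 0.6 mm off along -y and 0.4 mm along jig x, so I'll correct that and lower slowly while watching the force.

```bash
python3 -m jog '[[[0.0003,-0.0007,-0.001,0,0,0,0],[0,0,-0.002,0,0,0,0],[0,0,-0.002,0,0,0,0],[0,0,0,0,0,0,0]]]'; python3 -m jog '[[[0,0,-0.0015,0,0,0,0],[0,0,-0.0015,0,0,0,0],[0,0,0,0,0,0,0]]]';python3 - <<'E'
from h import *
s=monitor.get_state();print(s['eef_pos'],s['ee_rot'],s['force'],s['moment'])
save('wrist','w14');crop('w14',295,150,345,190,16,'c23')
E
```

```text
t: 20.02
eef_pos: [0.5464, -0.1512, 0.1048]
ee_rot: [-3.141, 0.003, 2.892]
force: [-0.3, -0.8, -2.7]
width: 0.026
t: 20.4
eef_pos: [0.5465, -0.1512, 0.1019]
ee_rot: [-3.141, 0.003, 2.892]
force: [-0.3, 0.6, -2.6]
width: 0.0262
[ 0.5465254  -0.15120906  0.10189971] [-3.14128464  0.0032824   2.89174614] [-0.25615811  0.62032725 -2.63165551] [ 0.06444706 -0.06990108 -0.01761409]
```

View pics/c23.png

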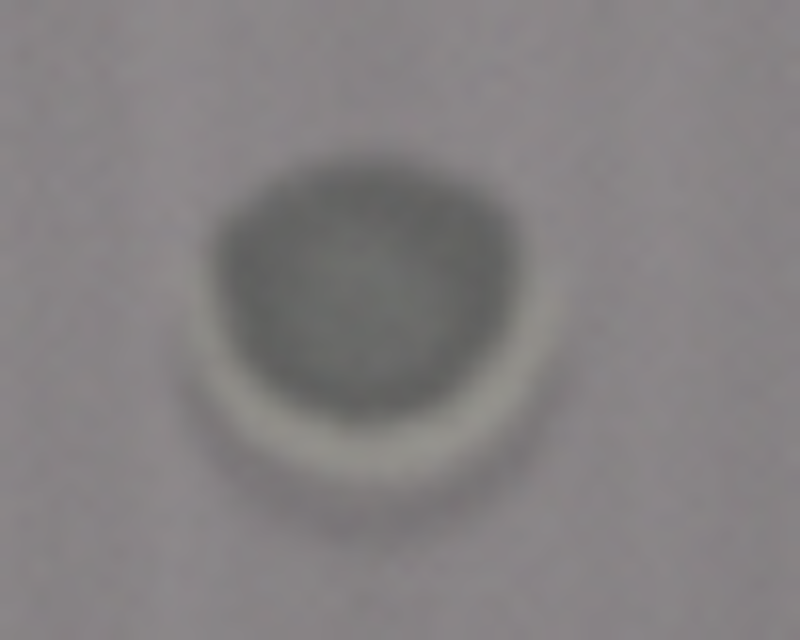

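```bash
python3 -m jog '[[[0.0002,0,-0.0015,0,0,0,0],[0,0,-0.0015,0,0,0,0],[0,0,0,0,0,0,0]]]';python3 -m jog '[[[0,0,-0.0015,0,0,0,0],[0,0,-0.0015,0,0,0,0],[0,0,0,0,0,0,0]]]';python3 - <<'E'
from h import *
s=monitor.get_state();print(s['eef_pos'],s['ee_rot'],s['force'],s['moment'])
save('wrist','w15');crop('w15',295,150,345,190,16,'c24')
E
```

```text
t: 20.82
eef_pos: [0.5467, -0.1512, 0.0989]
ee_rot: [-3.141, 0.003, 2.892]
force: [0.1, -0.5, -2.4]
width: 0.026
t: 21.2
eef_pos: [0.5467, -0.1512, 0.0959]
ee_rot: [-3.141, 0.003, 2.892]
force: [-0.1, -0.4, -2.8]
width: 0.0259
[ 0.54669963 -0.15124334  0.09589687] [-3.14123974  0.00321656  2.89170095] [-0.10845638 -0.43768333 -2.81909503] [ 0.10779454 -0.08119052  0.00907496]
```

View pics/c24.png

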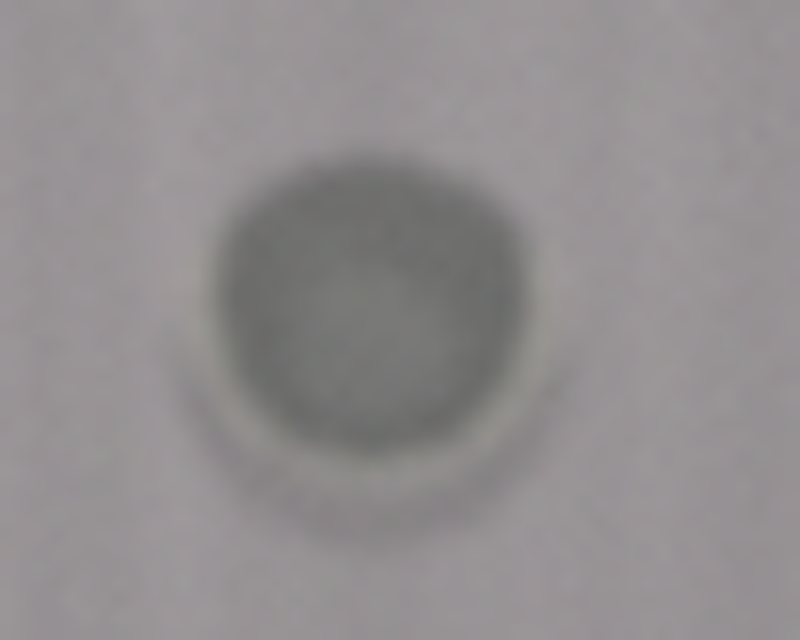

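Both bores are past the taper with no contact force. Continuing down.

```bash
python3 -m jog '[[[0,0,-0.0015,0,0,0,0],[0,0,-0.0015,0,0,0,0],[0,0,0,0,0,0,0]]]';python3 -m jog '[[[0,0,-0.0015,0,0,0,0],[0,0,-0.0015,0,0,0,0],[0,0,0,0,0,0,0]]]';python3 -m jog '[[[0,0,-0.001,0,0,0,0],[0,0,0,0,0,0,0]]]'
```

```text
t: 21.62
eef_pos: [0.5467, -0.1512, 0.0929]
ee_rot: [-3.141, 0.003, 2.892]
force: [-0.7, 0.3, -3.8]
width: 0.0256
t: 22.0
eef_pos: [0.5467, -0.1512, 0.0899]
ee_rot: [-3.141, 0.003, 2.892]
force: [0.6, 0.3, -2.2]
width: 0.0255
t: 22.25
eef_pos: [0.5469, -0.1512, 0.0891]
ee_rot: [-3.141, 0.004, 2.892]
force: [0.8, 0.9, -3.3]
width: 0.0257
```

```bash
python3 -m jog '[[[0,0,-0.001,0,0,0,0],[0,0,0,0,0,0,0]]]';python3 -m jog '[[[0,0,-0.001,0,0,0,0],[0,0,0,0,0,0,0]]]'
python3 - <<'E'
from h import *
save('scene','s16');crop('s16',290,120,370,190,10,'c25')
E
```

```text
t: 22.5
eef_pos: [0.5469, -0.1513, 0.0889]
ee_rot: [-3.141, 0.004, 2.892]
force: [-3.6, -0.0, 5.0]
width: 0.0258
t: 22.75
eef_pos: [0.5469, -0.1513, 0.0888]
ee_rot: [-3.141, 0.004, 2.892]
force: [-6.4, 3.3, 14.1]
width: 0.0257
```

View pics/c25.png

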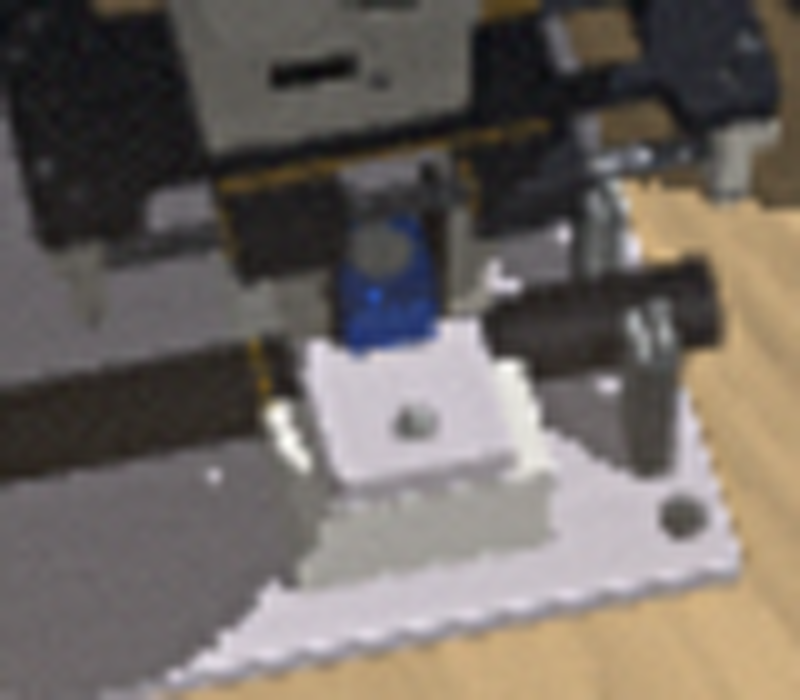

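The cap is seated. TCP z = 0.0888 against an expected 0.0886, with firm contact, and the pin shows in its bore. Releasing and rising.

```bash
python3 -m jog '[[[0,0,0.0015,0,0,0,0],[0,0,0,0,0,0,0.1],[0,0,0,0,0,0,0.3],[0,0,0,0,0,0,0.5],[0,0,0,0,0,0,0.5],[0,0,0,0,0,0,0.5],[0,0,0.01,0,0,0,0.5],[0,0,0.03,0,0,0,0.5],[0,0,0.04,0,0,0,0.5],[0,0,0.05,0,0,0,0.5],[0,0,0.05,0,0,0,0.5],[0,0,0,0,0,0,0.5]]]'
python3 - <<'E'
from h import *
s=monitor.get_state();print(s['q'].round(2))
save('wrist','w17');save('scene','s17');crop('s17',250,60,410,220,4,'c26');save('top','t17')
E
```

```text
t: 24.3
eef_pos: [0.5489, -0.1516, 0.2741]
ee_rot: [3.14, 0.012, 2.892]
force: [0.0, 0.7, -0.7]
width: 0.0438
[ 0.08  0.16 -0.2   0.   -1.19 -0.33]
```

View pics/c26.png

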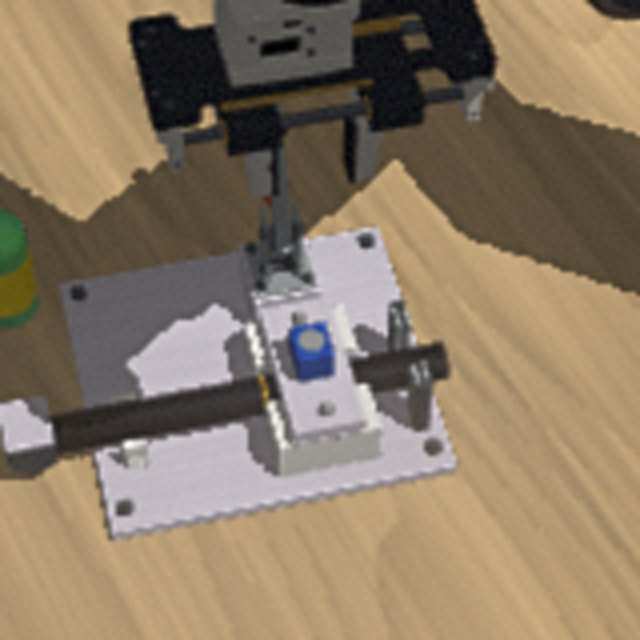

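View pics/w17.png

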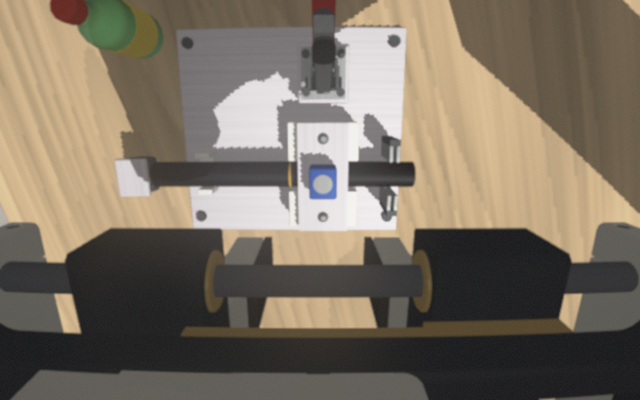

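The cap lies home, with both pins visible through its bores at (323,138) and (323,217) in the wrist view. The clamp is still open. Next I'll move over the handle.

```bash
python3 -m jog '[[[-0.0098,-0.0364,0,0.003,0.0116,0,0.5],[-0.0098,-0.0364,0,0,0,0,0.5],[-0.0098,-0.0364,0,0,0,0,0.5],[-0.0098,-0.0364,0,0,0,0,0.5],[0,0,0,0,0,0,0.5],[0,0,0,0,0,0,0.5]]]'
python3 - <<'E'
from h import *
s=monitor.get_state();print(s['q'].round(2))
save('wrist','w18');save('scene','s18');crop('s18',250,20,410,180,4,'c27');save('top','t18');crop('t18',340,140,500,275,4.5,'c28')
E
```

```text
t: 25.2
eef_pos: [0.5072, -0.2967, 0.2675]
ee_rot: [-3.142, -0.01, 2.891]
force: [0.0, -0.3, 0.1]
width: 0.0435
[-0.2   0.21 -0.16 -0.   -1.21 -0.05]
```

View pics/c27.png

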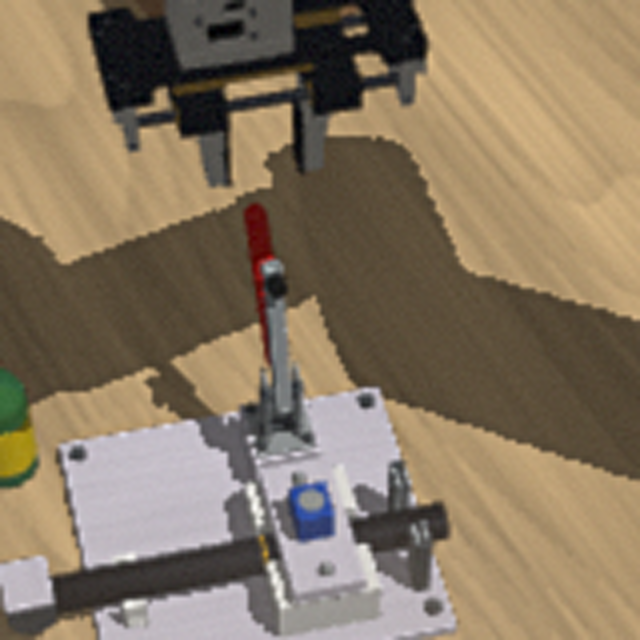

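View pics/w18.png

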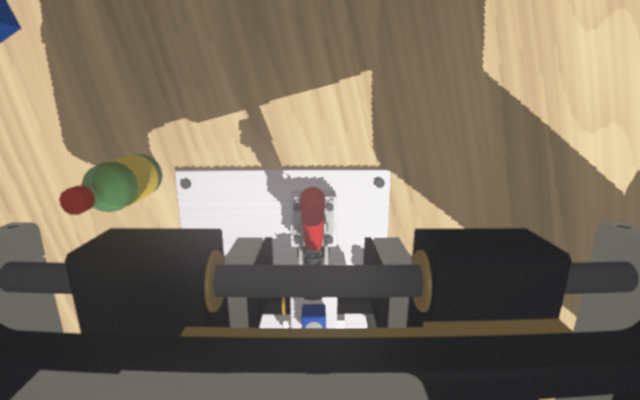

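Run:
```python
from h import *
S=np.array([.5467,-.1517]);d=np.array([.248,.969]);n=np.array([.969,-.248])
for y,z in[(-.150,.170),(-.170,.1964),(-.120,.13)]:
    print(proj('w18',np.r_[S+y*d,z]),proj('s18',np.r_[S+y*d,z]))
print('oil',onz('top0',448,178,0))
print('tip lateral', onz('w18',313,195,.2), (onz('w18',313,195,.2)[:2]-S)@n,(onz('w18',313,195,.2)[:2]-S)@d)
print('low', onz('w18',314,240,.15), (onz('w18',314,240,.15)[:2]-S)@n)
s=monitor.get_state();print((s['eef_pos'][:2]-S)@n,(s['eef_pos'][:2]-S)@d)
```

```text
[313.32951647 212.47548657] [314.65455918  83.42581747]
[313.11109943 193.06389016] [312.82263939  70.9405715 ]
[313.57195533 233.61968383] [317.33503658 101.77551092]
oil [ 0.68756744 -0.34863137  0.        ]
tip lateral [ 0.50467155 -0.3161492   0.2       ] 5.7833457014945066e-05 -0.16977433046611756
low [ 0.51605681 -0.26999303  0.15      ] -0.00035657968441613145
-0.0019022865237308599 -0.14952932028973068
```

```bash
python3 -m jog '[[[0.0019,-0.0005,-0.02,-0.0025,-0.0097,0,0.5],[0,0,-0.03,0,0,0,0.5],[0,0,-0.025,0,0,0,0.5],[0,0,-0.0165,0,0,0,0.5],[0,0,0,0,0,0,0.5],[0,0,0,0,0,0,0.5]]]'
python3 - <<'E'
from h import *
S=np.array([.5467,-.1517]);d=np.array([.248,.969]);n=np.array([.969,-.248])
s=monitor.get_state();print((s['eef_pos'][:2]-S)@n,(s['eef_pos'][:2]-S)@d)
save('wrist','w19');save('scene','s19');crop('s19',250,20,410,180,4,'c29')
E
```

```text
t: 26.1
eef_pos: [0.5102, -0.2974, 0.1781]
ee_rot: [-3.141, 0.003, 2.892]
force: [0.8, 0.2, 0.7]
width: 0.0439
0.0007831617040436579 -0.15025623948757383
```

View pics/c29.png

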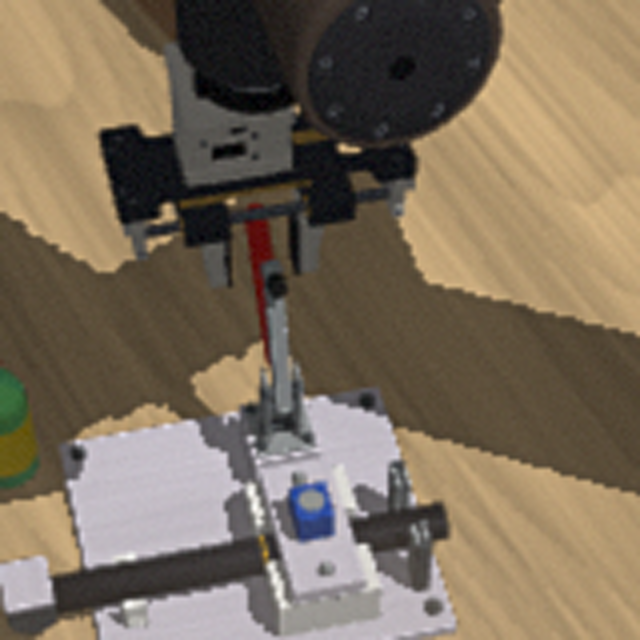

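View pics/w19.png

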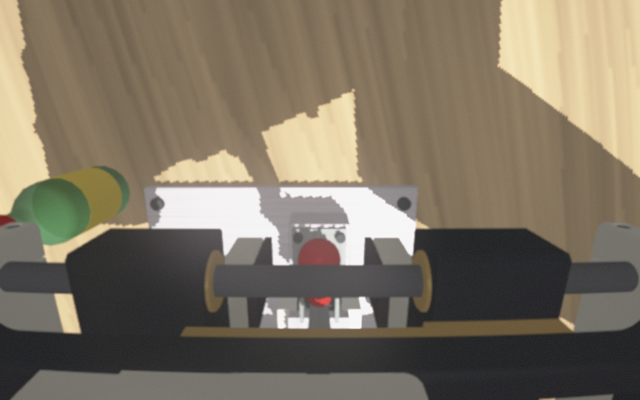

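The handle is centred between the fingers, with no contact. Gripping it and starting along the arc.

```bash
python3 -m jog '[[[0,0,-0.001,0,0,0,0.3],[0,0,0,0,0,0,0.1],[0,0,0,0,0,0,0],[0,0,0,0,0,0,0],[0,0,0,0,0,0,0]]]' 20; python3 -m jog '[[[-0.0021,-0.0083,-0.0052,0,0,0,0],[-0.0021,-0.0083,-0.0052,0,0,0,0],[0,0,0,0,0,0,0]]]';python3 -m jog '[[[-0.0018,-0.0071,-0.0063,0,0,0,0],[-0.0018,-0.0071,-0.0063,0,0,0,0],[0,0,0,0,0,0,0]]]'
```

```text
t: 26.82
eef_pos: [0.5097, -0.2974, 0.1762]
ee_rot: [-3.141, 0.002, 2.892]
force: [0.9, -0.0, -0.5]
width: 0.0155
t: 27.2
eef_pos: [0.5053, -0.3149, 0.1659]
ee_rot: [-3.141, 0.002, 2.891]
force: [-0.2, -2.3, 5.2]
width: 0.0153
t: 27.58
eef_pos: [0.5017, -0.3297, 0.154]
ee_rot: [-3.139, 0.002, 2.892]
force: [-1.7, -4.6, 6.6]
width: 0.0153
```

Run:
```python
from h import *
save('wrist','w20');save('scene','s20');crop('s20',250,20,410,180,4,'c30')
s=monitor.get_state();print(s['moment'])
```

```text
[-1.7777414   0.79529256 -0.00648116]
```

View pics/c30.png

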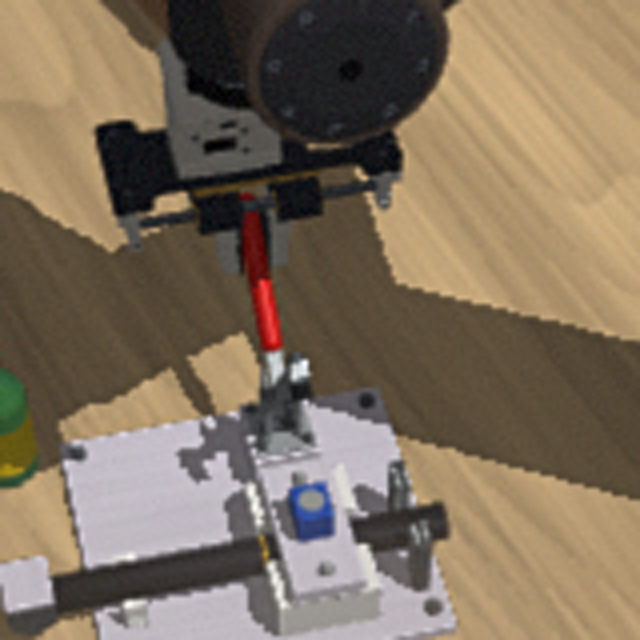

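```bash
python3 -m jog '[[[-0.0018,-0.0066,-0.0068,0,0,0,0],[-0.0014,-0.0056,-0.0073,0,0,0,0],[0,0,0,0,0,0,0]]]';python3 -m jog '[[[-0.001,-0.0041,-0.008,0,0,0,0],[-0.001,-0.0041,-0.008,0,0,0,0],[0,0,0,0,0,0,0]]]'; python3 -m jog '[[[-0.0006,-0.0024,-0.0083,0,0,0,0],[0,0,0,0,0,0,0]]]'
```

```text
t: 28.05
eef_pos: [0.4984, -0.3423, 0.1399]
ee_rot: [-3.139, 0.003, 2.892]
force: [-2.4, -6.9, 6.3]
width: 0.0156
t: 28.42
eef_pos: [0.4964, -0.3501, 0.1232]
ee_rot: [-3.14, 0.002, 2.892]
force: [-1.3, -8.4, 2.2]
width: 0.015
t: 28.68
eef_pos: [0.4959, -0.3522, 0.1149]
ee_rot: [-3.14, 0.002, 2.892]
force: [-1.9, -6.8, 3.8]
width: 0.0152
```

```bash
python3 -m jog '[[[-0.0004,-0.0016,-0.006,0,0,0,0],[0,0,0,0,0,0,0]]]'; python3 -m jog '[[[-0.0001,-0.0005,-0.004,0,0,0,0],[0,0,0,0,0,0,0]]]'
python3 - <<'E'
from h import *
save('wrist','w21');save('scene','s21');crop('s21',250,20,410,180,4,'c31')
E
```

```text
t: 28.92
eef_pos: [0.4957, -0.3532, 0.1089]
ee_rot: [-3.141, 0.002, 2.892]
force: [-2.2, -3.5, 4.7]
width: 0.0156
t: 29.18
eef_pos: [0.4956, -0.3536, 0.1049]
ee_rot: [-3.141, 0.002, 2.892]
force: [-0.8, -5.6, 2.9]
width: 0.0153
```

View pics/c31.png

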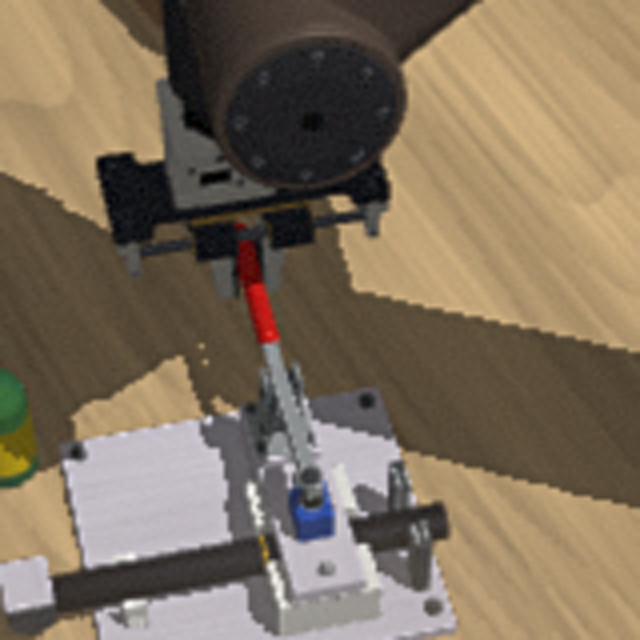

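The hold-down arm is now on the grip block. I'll push further down, past dead centre to the stop.

```bash
python3 -m jog '[[[0,0,-0.002,0,0,0,0],[0,0,0,0,0,0,0]]]'; python3 -m jog '[[[0,0,-0.002,0,0,0,0],[0,0,0,0,0,0,0]]]';python3 -m jog '[[[0,0,-0.002,0,0,0,0],[0,0,0,0,0,0,0]]]'
```

```text
t: 29.52
eef_pos: [0.4955, -0.3536, 0.1029]
ee_rot: [-3.141, 0.002, 2.892]
force: [-1.2, -6.1, 3.6]
width: 0.0153
t: 29.78
eef_pos: [0.4955, -0.3537, 0.1008]
ee_rot: [-3.141, 0.002, 2.892]
force: [-0.2, -7.3, 1.2]
width: 0.0154
t: 30.02
eef_pos: [0.4955, -0.3537, 0.0986]
ee_rot: [-3.141, 0.002, 2.892]
force: [0.2, -5.9, -0.2]
width: 0.0151
```

```bash
python3 -m jog '[[[0,0,-0.002,0,0,0,0],[0,0,0,0,0,0,0]]]'
python3 - <<'E'
from h import *
save('wrist','w22');save('scene','s22');crop('s22',290,40,360,160,6,'c32');save('top','t22');crop('t22',340,140,500,275,4.5,'c33')
S=np.array([.5467,-.1517]);d=np.array([.248,.969])
for y,z in[(-.207,.100),(-.240,.1),(-.240,.092),(-.207,.092),(-.14,.1)]: print((proj('s22',np.r_[S+y*d,z])-[290,40])*6)
E
```

```text
t: 30.28
eef_pos: [0.4955, -0.3536, 0.0964]
ee_rot: [-3.141, 0.002, 2.892]
force: [0.3, -6.4, -0.5]
width: 0.0154
[126.34910558 282.71603585]
[112.24571569 234.66428976]
[112.8257473  246.66984325]
[126.86327013 294.61990809]
[156.08136703 384.00826452]
```

View pics/c32.png

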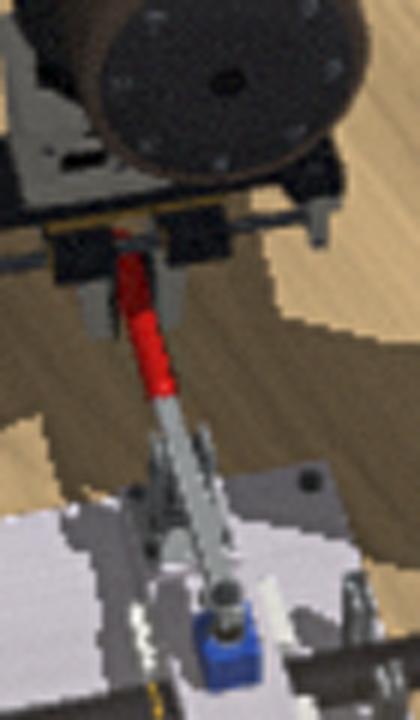

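View pics/w22.png

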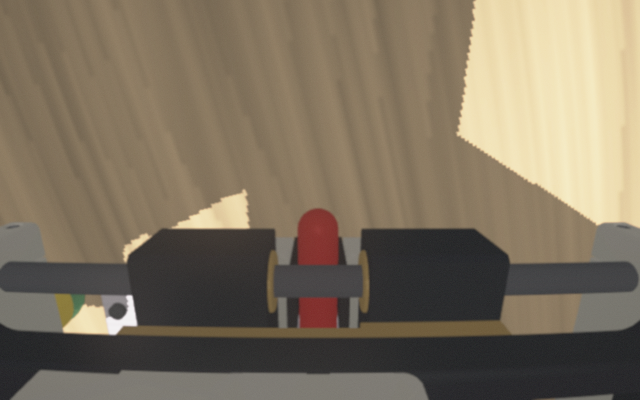

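```bash
python3 -m jog '[[[0,0,0,0,0,0,0.1],[0,0,0,0,0,0,0.3],[0,0,0,0,0,0,0.4],[0,0,0,0,0,0,0.4],[0,0,0.02,0,0,0,0.4],[0,0,0.03,0,0,0,0.4],[0,0,0.02,0,0,0,0],[0,0,0,0,0,0,0],[0,0,0,0,0,0,0]]]'
python3 - <<'E'
from h import *
save('wrist','w23');save('scene','s23');crop('s23',280,40,380,160,5,'c34')
E
```

```text
t: 31.55
eef_pos: [0.495, -0.3526, 0.166]
ee_rot: [3.141, 0.001, 2.892]
force: [-0.1, 0.1, -0.9]
width: 0.0103
```

View pics/c34.png

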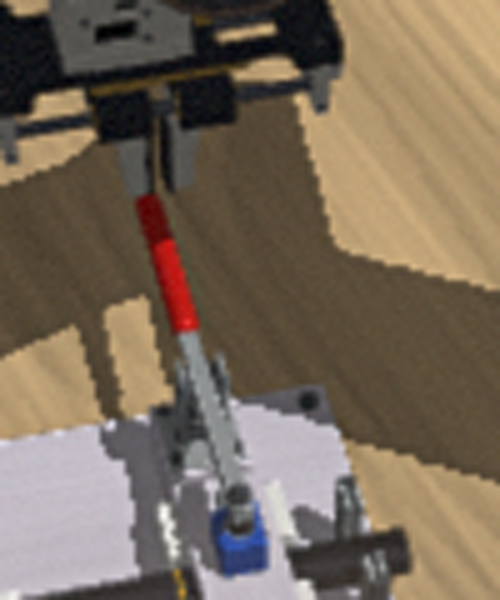

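View pics/w23.png

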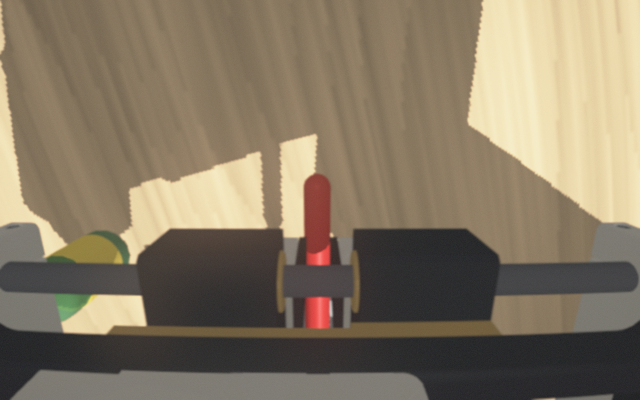

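```bash
python3 -m jog '[[[0,0,0,0,0,0,0],[0,0,0,0,0,0,0]]]'
python3 - <<'E'
from h import *
save('wrist','w24');save('scene','s24')
S=np.array([.5467,-.1517]);d=np.array([.248,.969]);n=np.array([.969,-.248])
x,e=tri(('s23',309.5,79.2),('w23',317.5,174.5));print(x,e,(x[:2]-S)@d,(x[:2]-S)@n)
# handle center edges: handle end position in plane x=0
def plane(fn,u,v):
    o,r=ray(fn,u,v); t=-((o[:2]-S)@n)/(r[:2]@n); p=o+t*r; return (p[:2]-S)@d,p[2]
for z in(.1,.11,.12): 
    p=onz('w23',317.5,174.5,z);q=onz('s23',309.5,79.2,z);print(z,(p[:2]-S)@d,(q[:2]-S)@d)
crop('s24',280,60,330,110,10,'c35')
E
```

```text
t: 31.9
eef_pos: [0.4952, -0.353, 0.1661]
ee_rot: [-3.141, 0.001, 2.892]
force: [-0.9, 0.1, 0.7]
width: 0.0004
[ 0.48641006 -0.38327316  0.10003041] [0.0012069617047633728, 0.001206961704763313] -0.23934629659287304 -0.0009908090507168318
0.1 -0.2395270485653452 -0.2392282417811027
0.11 -0.24138258199697277 -0.22915692166939422
0.12 -0.24323811542860035 -0.21908560155768572
```

View pics/c35.png

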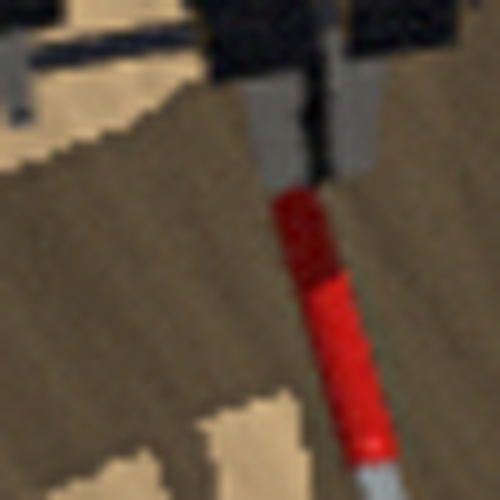

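Triangulation puts the handle's free end 100 mm up at y = -239 mm from jig_seat. That is level, as expected when thrown. To confirm, I'll press it gently from above with closed fingers.

```bash
python3 -m jog '[[[0,0,-0.012,0,0,0,0],[0,0,-0.012,0,0,0,0],[0,0,-0.006,0,0,0,0],[0,0,0,0,0,0,0]]]'; python3 -m jog '[[[0,0,-0.002,0,0,0,0],[0,0,0,0,0,0,0]]]';python3 -m jog '[[[0,0,-0.002,0,0,0,0],[0,0,0,0,0,0,0]]]';python3 -m jog '[[[0,0,-0.001,0,0,0,0],[0,0,0,0,0,0,0]]]'
```

```text
t: 32.5
eef_pos: [0.495, -0.3529, 0.1357]
ee_rot: [-3.141, -0.0, 2.892]
force: [0.3, -0.8, 0.1]
width: 0.0006
t: 32.75
eef_pos: [0.4955, -0.3531, 0.1348]
ee_rot: [-3.141, 0.002, 2.892]
force: [-0.3, 0.8, -0.1]
width: 0.0008
t: 33.0
eef_pos: [0.4956, -0.3531, 0.1328]
ee_rot: [-3.141, 0.002, 2.892]
force: [-0.0, 0.1, -0.1]
width: 0.0004
t: 33.25
eef_pos: [0.4956, -0.3532, 0.1321]
ee_rot: [-3.141, 0.002, 2.892]
force: [-1.7, 0.2, 4.9]
width: 0.0001
```

```bash
python3 -m jog '[[[0,0,-0.001,0,0,0,0],[0,0,0,0,0,0,0]]]';python3 -m jog '[[[0,0,-0.001,0,0,0,0],[0,0,0,0,0,0,0]]]'
```

```text
t: 33.5
eef_pos: [0.4956, -0.3534, 0.1314]
ee_rot: [-3.141, 0.002, 2.892]
force: [-1.0, -1.0, 7.2]
width: 0.0003
t: 33.75
eef_pos: [0.4957, -0.3535, 0.1308]
ee_rot: [-3.14, 0.003, 2.892]
force: [-2.5, 0.3, 8.7]
width: 0.0003
```

```bash
python3 -m jog '[[[0,0,-0.002,0,0,0,0],[0,0,0,0,0,0,0]]]';python3 -m jog '[[[0,0,0.01,0,0,0,0],[0,0,0.02,0,0,0,0],[0,0,0.03,0,0,0,0],[0,0,0.04,0,0,0,0],[0,0,0.04,0,0,0,0],[0,0,0,0,0,0,0],[0,0,0,0,0,0,0],[0,0,0,0,0,0,0],[0,0,0,0,0,0,0]]]'
python3 - <<'E'
from h import *
save('wrist','w25');save('scene','s25');crop('s25',250,40,410,190,4.5,'c36');save('top','t25')
E
```

```text
t: 34.0
eef_pos: [0.4957, -0.3538, 0.1296]
ee_rot: [-3.14, 0.003, 2.892]
force: [-4.5, 0.3, 16.1]
width: 0.0005
t: 35.12
eef_pos: [0.4951, -0.3529, 0.2666]
ee_rot: [3.142, -0.0, 2.892]
force: [0.4, 0.3, -0.3]
width: 0.0006
```

View pics/c36.png

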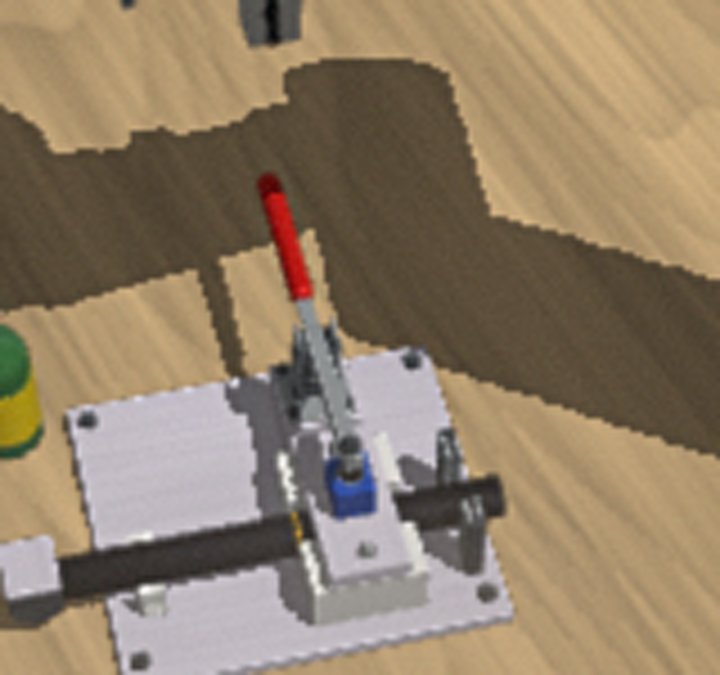

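View pics/w25.png

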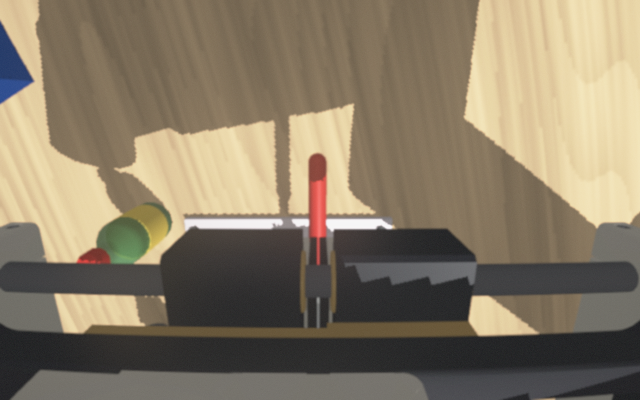

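View pics/t25.png

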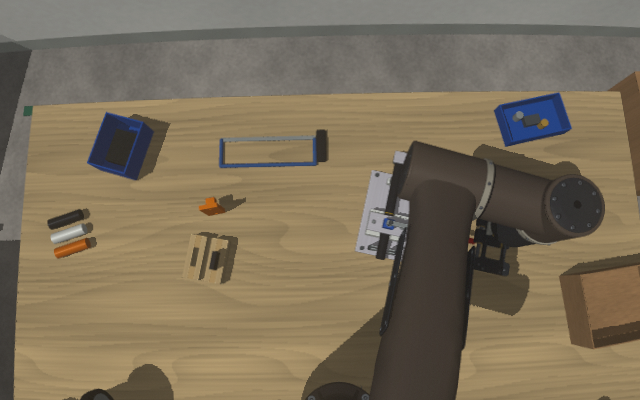

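After release the handle stays level, with its free end at scene (309.6,79.6), unchanged. The arm presses on the block and the cap sits flush. The seatpost ring is still at scene (316,157), as at the start. The saw, bottle, blank and orange part haven't moved. Handing in.

```bash
python3 -c "
from h import *
print(tri(('s25',309.6,79.4),('w25',317.5,153.5)))
print(job_done())"
```

```text
(array([ 0.48645731, -0.38292508,  0.09956114]), [0.0013722214675812943, 0.00137222146758144])
the job is handed in; nothing more can be done
None
```

The cap is home on the V-block over both pins and the clamp is locked on it. I handed the job in at about 35 s of the 70 s allowed; it gave no verdict.

**What I did:**
- **Rack to bench:** I took the cap out of the rack by its blue block with the tool tilted 35°. I turned it flat and set it on clear bench, then gripped it again from straight above.
- **Onto the pins:** I centred it by looking at the pin through the bore and lowered it in steps of 1.5 mm or less. There was no side force until it bottomed at its expected height (TCP 88.8 mm against 88.6 mm).
- **Clamp:** I let go of the cap, swung the handle along its arc with the gripper, then pressed it from above with closed fingers to about 16 N.

**Last checks:**
- **Handle:** Its free end measured 99.6 mm above the bench, level as expected when thrown. It stayed there for about a second after I let go.
- **Arm and cap:** In the picture the arm rests on the block and the cap lies flush.
- **Other things:** The seatpost ring is at the same pixel as at the start. The saw, bottle, black plate and orange part look unmoved.

**Not confirmed or in disagreement:**
- **No direct reading:** I could not measure the joint angles or the clamp force.
- **Handle grip slipped:** In the last part of the throw the gripper slid about 10 mm down the handle without meeting the stop. The press from above was to make sure of the lock.
- **Cameras differed on the jig:** The fixed and wrist cameras disagreed by about 2 mm on the jig position, so I went by the view through the bore.

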